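Clear the hob into the matching holders

TASK

Clear the hob for cooking: stand the spice jar in the small round wooden dish, the kitchen timer in the large round wooden dish and the pepper mill in the square wooden tray, each upright and flat inside its rim, and lay the teaspoon lengthwise in the middle of the long wooden rest. Set everything down gently rather than dropping it, leave the mug and the drinking glass where they are, and let go of everything at the end.

Things in the scene. Friction and masses are not known exactly. Their poses are not given: they have to be found in the camera images.
- jar: Loose spice jar standing on the black hob (not one of the jars on the carousel): upright glass cylinder 42 mm across and 100 mm tall, with a white cap over the top 20 mm. Gripped about 70 mm above its underside, a gripper's body stays clear of its top. About 0.11 kg. Origin at the centre of its underside, z up. The hob's glass is a slab whose top lies 6 mm above the worktop (worktop z = 0).
- mill: Loose pepper mill standing on the hob (two more mills stand in the far left corner, out of reach; they are not part of the job): upright, round, 132 mm tall; lower 75 mm a glass body about 58 mm across, above it a steel head 60 mm across that is fixed to it (it does not turn). Grip it round the head, about 100 mm above its underside, where it takes the fingers like a plain cylinder 58 to 60 mm across. About 0.26 kg. Origin at the centre of its underside, z up.
- timer: Loose round kitchen timer standing on the hob: 53 mm tall, 66 mm across; white foot from 0 to 22 mm, brass dial above it that narrows towards the top (the dial does not turn). Best gripped about 26 mm above its underside. About 0.14 kg. Origin at the centre of its underside, z up.
- spoon: Loose steel teaspoon lying flat on the hob: 130 mm long (x axis), 27 mm wide at the bowl, 11 mm high. About 20 g. Origin at mid-length on its underside, z up, x along its length. It can be gripped there across its width with the fingertips close to the hob.
- jar_dish: Small round wooden dish, fixed to the worktop: 74 mm across outside, 62 mm inside, floor 4 mm above the worktop, rim 7 mm above the worktop. Holder of the spice jar. Origin at the centre of its underside, z up. All holders lie on the worktop right of the hob; behind its right part stands a tall fixed cupboard that fills all x above 0.60 m at y below -0.22 m: keep wrist and elbow clear of it when swinging across.
- timer_dish: Large round wooden dish, fixed to the worktop: 100 mm across outside, 88 mm inside, floor 4 mm above the worktop, rim 7 mm above the worktop. Holder of the timer. Origin at the centre of its underside, z up.
- mill_tray: Square wooden tray, fixed to the worktop: 90 x 90 mm outside, 78 x 78 mm inside, floor 4 mm above the worktop, rim 7 mm above the worktop. Holder of the pepper mill. Origin at the centre of its underside, z up, x and y parallel to its sides.
- spoon_rest: Long flat wooden rest, fixed to the worktop: 150 mm (x axis) x 56 mm (y axis) x 6 mm, without a rim, with a dark rounded shape (142 x 44 mm) inlaid in its top. The teaspoon lies on its top, along x, either way round. Origin at the centre of its underside, z up.
- mug: White mug, a bystander that stays where it is, standing upright on the worktop between hob and holders, close to both: 79 mm across, 89 mm tall, handle to one side. Origin on its underside at the middle of mug and handle together: the round body's axis lies 17 mm from it along +y, the handle reaches 57 mm along -y.
- glass: Drinking glass, a bystander that stays where it is, standing upright on the rear of the hob: 77 mm across, 89 mm tall. Origin at the centre of its underside, z up.

How it is judged:
By the outcome, as a careful person would: the job done as asked, in the order asked, and still so for the second after the job is handed in, with the robot touching nothing.
It also fails if it takes over 120 s, if anything falls off the work surface, if the arm or the gripper's body presses on something with over 40 N, if the wrist force passes 120 N, or if a joint passes its speed limit or range.

ROBOT

A 6-joint arm with a two-finger parallel gripper is mounted at the origin on a cart in front of the work surface, level with it; the furniture and walls round the work are solid. World frame = base frame: x ahead of the robot, y to its left, z up, the work surface at z = 0. Lengths are in m, angles in rad, forces in N, time in s.
With the tool pointing down it reaches from about 0.25 to 0.725 m from the base axis. Payload 4 kg.
Tool frame: the origin (TCP) lies between the finger pads; the fingertips stand 17 mm ahead of it and the grasp point (between the pads) lies 2 mm behind it; z points along the fingers, x is the direction in which the jaws open and shut, and the axes are right-handed (so a half turn about z gives the same grasp; the last joint's range is limited). The gripper opens to 85 mm and grips with 20 to 120 N. Pads are 22 mm wide; open, the fingers measure 114 mm over their backs; the gripper's body (76 mm by 85 mm) begins 54 mm behind the grasp point. The pads swing forward as they close: fully open they stand 13 mm farther back than shut.
Start: joints at [-1.215, 0.241, 0.005, 1.335, 0, 1.571], TCP at [0.174, -0.469, 0.248] pointing down, gripper open.
Joint ranges: [-2.72, 2.72], [-1.05, 1.87], [-1.09, 1.28], [-1.99, 2.15], [-1.42, 1.44], [-3.14, 3.14]. Speed limits (rad/s): [2.79, 2.79, 3.14, 3.14, 3.14, 3.14].

INTERFACE

Orientations are given as a unit quaternion [x, y, z, w].
In Python, from workcell import telemetry, cams, workorder gives the robot as it stands. The module is installed in compiled form; this text tells all that it offers.
- The arm moves only by the tool apply_moves, never from a script. Its argument "moves" is a list that holds one entry, the list of rows, each a list of 4 numbers: the shift along the tool's x, y, z in mm, then the turn about the tool's z in degrees. A call has exactly 10 rows; each row shifts and turns the pose as measured when the row begins, along the tool's axes as they then stand; what a row does not reach is not made up. A row lasts 1/10 s, in which the tool goes at most 50 mm and 8.59 degrees, less where a joint would pass 70% of its speed; a pose out of reach is approached as far as the arm can. A call with a gripper value outside its range is refused whole. "hand" is the gripper's target within -1 to 1 (fully open at 1, half-way at 0, shut at -1), set as the call begins (left out, the last holds). The fingers move at their own pace and stop on an object; the grip force is fixed at half the most. Time passes only in rows, so rows that do not move let the fingers close, or fill a call up. It gives the time, the measured TCP pose, the force and the opening at its end, in the units of the state.
- telemetry.get_obs(): the state, without advancing time (a new reading comes with each control period).
- cams.camera(name): name is "scene" or "top"; returns a dict with "color" (384x512x3 uint8, red, green, blue), "fovy" (degrees; the focal length in pixels is half the picture's height over the tangent of half this angle, whatever the lens; pixels are square), "cx", "cy" (the principal point, pixels), "camera_from_world" (4x4, takes a point from world to camera coordinates). Camera axes: x right, y down, z forward; pixel columns grow to the right and rows downward; lengths in m; the calibration is good to about 2 mm. A picture is of the moment at which its call begins. There is no depth.
- workorder.job_done(): hands the job in, once; it reports no verdict.
The state is a dict: "clock": time; "joint_pos": joint angles; "joint_vel": joint speeds; "tau": joint torques, N m; "eef_pos": TCP position; "tool_rot": TCP orientation; "ft_force": force on the tool from outside, world axes, zero at the start; "ft_torque": the same for the moment, N m; "grip_width": finger opening in m.
Only numpy, scipy, OpenCV 4.12 (cv2) and the standard library are available. Lean on these libraries where they do the work, as an engineer would, in place of code of your own. Each camera call takes 0.05 s, during which the arm holds its last target. There are 200 camera calls.

## Working session

There is one attempt and no reset: what is moved stays moved. The work goes in short steps, Python scripts to look and compute and a tool call to move; the robot and the scene stay as the last step left them, time stands still between calls to the robot, and variables do not carry over. Pictures are saved under pics/ and viewed, about 12 in all and at most 16, crops included, and the job is handed in when it is done.

Besides the shell and the picture viewer there is one more tool, called by a JSON object that holds its "name" and its "arguments", one argument or row to a line. apply_moves: Moves the arm, as the interface text tells. Its arguments: {"type":"object","properties":{"moves":{"type":"array"},"hand":{"type":"number"}},"required":["moves"]}

```bash
mkdir -p pics; cat > h.py <<'E'
import numpy as np, cv2
from workcell import telemetry, cams, workorder
def shot(n,f):
    c=cams.camera(n); cv2.imwrite(f'pics/{f}.png',cv2.resize(c['color'][:,:,::-1],None,fx=1.5625,fy=1.5625,interpolation=cv2.INTER_CUBIC))
    np.savez(f'pics/{f}.npz',**c); return c
def F(c): return 192/np.tan(np.radians(float(c['fovy']))/2)
def ray(c,u,v,z):
    M=np.array(c['camera_from_world']); f=F(c); R=M[:3,:3]; o=-R.T@M[:3,3]
    d=R.T@np.array([(u-c['cx'])/f,(v-c['cy'])/f,1]); return o+d*(z-o[2])/d[2]
def proj(c,p):
    M=np.array(c['camera_from_world']); q=M[:3,:3]@np.array(p)+M[:3,3]; return F(c)*q[:2]/q[2]+[c['cx'],c['cy']]
E
python3 - <<'E'
from h import *
for n in('scene','top'):
    c=shot(n,n+'0'); M=c['camera_from_world']; print(n,c['fovy'],c['cx'],c['cy'],-M[:3,:3].T@M[:3,3]); print(M.round(3))
o=telemetry.get_obs()
for k in o: print(k,np.round(o[k],3))
E
```

```text
scene 51.34552488970542 257.22382533622397 189.53618290943612 [-0.0832747   0.51816236  0.74843027]
[[-0.589 -0.808  0.007  0.365]
 [-0.511  0.366 -0.777  0.349]
 [ 0.626 -0.462 -0.629  0.762]
 [ 0.     0.     0.     1.   ]]
top 42.5918791712154 257.0188893945832 183.38471736937902 [ 0.38021177 -0.00526665  1.48151217]
[[ 0.01  -1.    -0.003 -0.004]
 [-0.989 -0.009 -0.147  0.594]
 [ 0.147  0.005 -0.989  1.409]
 [ 0.     0.     0.     1.   ]]
clock 0.1
joint_pos [-1.215  0.241  0.004  1.335  0.     1.571]
joint_vel [-0.001 -0.     0.003 -0.001 -0.003  0.   ]
tau [ 0.0000e+00 -3.7314e+01  2.5301e+01  1.1000e-02  0.0000e+00 -0.0000e+00]
eef_pos [ 0.174 -0.468  0.248]
tool_rot [ 0.821 -0.571 -0.001 -0.001]
ft_force [ 0.45  -0.403  0.833]
ft_torque [-0.012 -0.011  0.011]
grip_width 0.085
```

View pics/scene0.png

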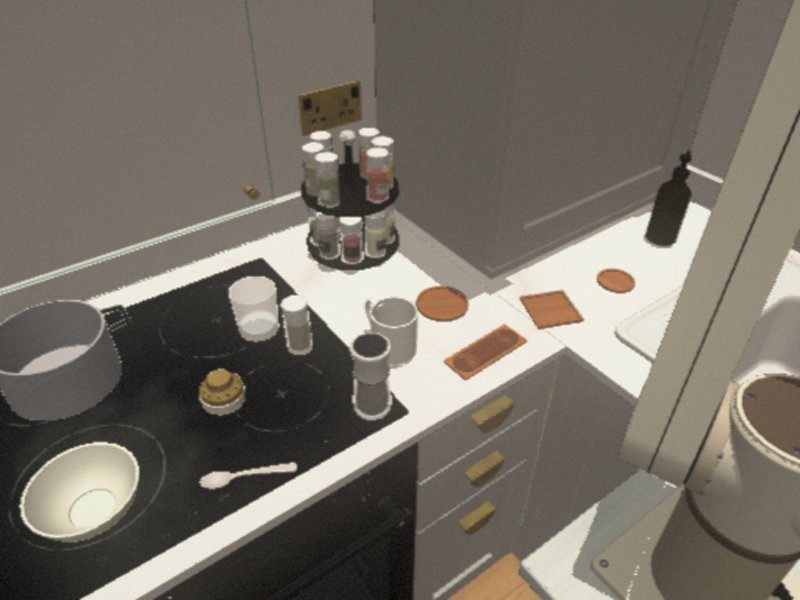

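View pics/top0.png

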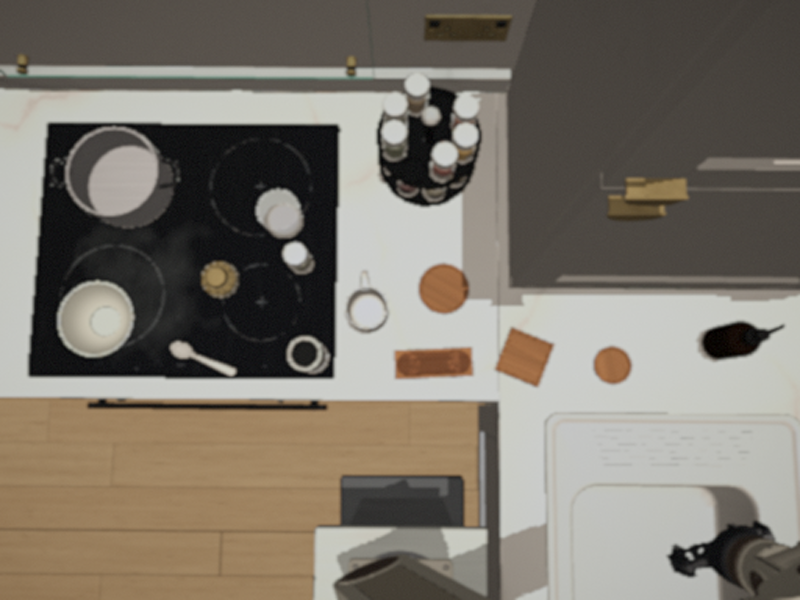

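The scene view shows the jar (297,325), mill (372,375), timer (222,390), spoon (250,475) and the dishes. The top view shows the jar cap (297,255), timer (218,280), mill (308,355), spoon (202,358), dishes (443,288), (525,357), (612,365) and rest (433,362). Next I'll enlarge both.

```bash
python3 - <<'E'
from h import *
for f,(a,b,w,h),s in(('top0',(100,145,160,110),5),('scene0',(120,165,170,160),3.7)):
    c=np.load(f'pics/{f}.npz'); cv2.imwrite(f'pics/{f}c.png',cv2.resize(c['color'][b:b+h,a:a+w,::-1],None,fx=s,fy=s,interpolation=cv2.INTER_CUBIC))
c=np.load('pics/top0.npz'); im=c['color']; hsv=cv2.cvtColor(im,cv2.COLOR_RGB2HSV)
m=((hsv[:,:,0]<14)&(hsv[:,:,1]>110)&(hsv[:,:,2]>50)).astype(np.uint8); m[:150]=0; m[250:]=0; m[:,:245]=0
m=cv2.morphologyEx(m,cv2.MORPH_CLOSE,np.ones((3,3)))
n,l,s,ce=cv2.connectedComponentsWithStats(m)
for i in range(1,n):
    if s[i,4]<100: continue
    k=cv2.findContours((l==i).astype(np.uint8),0,2)[0][0]; r=cv2.minAreaRect(k)
    P=[ray(c,u,v,.0065)[:2].round(4) for u,v in cv2.boxPoints(r)]
    W=np.array([ray(c,u,v,.0065)[:2] for v,u in np.argwhere(l==i)]);
    print(ce[i],s[i,4],'ctr',W.mean(0).round(4),'rect',r,[p.tolist() for p in P])
E
```

```text
[283.66338028 184.26619718] 710 ctr [ 0.5978 -0.0791] rect ((283.5, 184.5), (29.0, 29.0), 90.0) [[0.6411, -0.0345], [0.6419, -0.1226], [0.5532, -0.1224], [0.5524, -0.035]]
[335.23691099 228.08246073] 764 ctr [ 0.467  -0.2333] rect ((335.26544189453125, 228.10321044921875), (27.804805755615234, 27.649473190307617), 21.250505447387695) [[0.443, -0.1796], [0.5203, -0.2103], [0.4908, -0.2875], [0.414, -0.2563]]
[277.16300129 231.97930142] 773 ctr [ 0.4537 -0.06  ] rect ((277.2247619628906, 231.94435119628906), (16.255943298339844, 47.223968505859375), 87.39744567871094) [[0.4741, 0.0115], [0.4818, -0.1295], [0.4335, -0.1316], [0.4258, 0.0088]]
[391.53785901 233.2924282 ] 383 ctr [ 0.4531 -0.4008] rect ((391.5, 233.5), (21.0, 21.0), 90.0) [[0.4834, -0.3703], [0.484, -0.433], [0.4217, -0.4309], [0.4211, -0.3686]]
```

View pics/top0c.png

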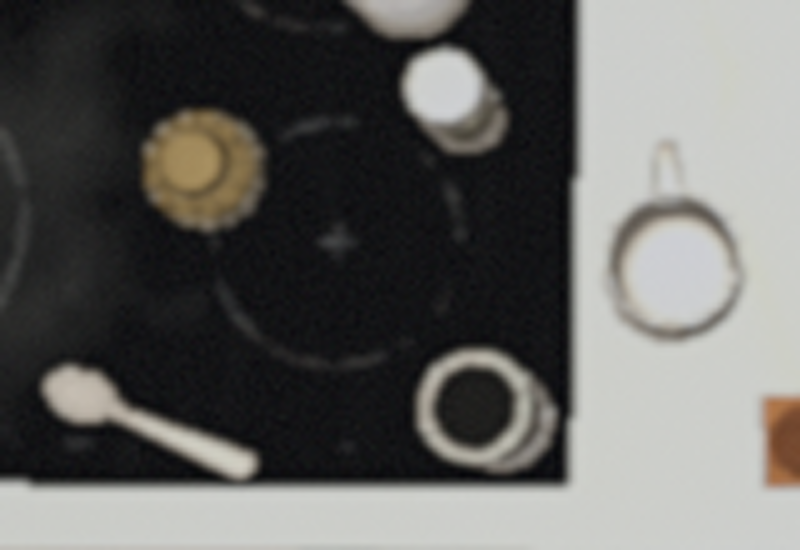

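View pics/scene0c.png

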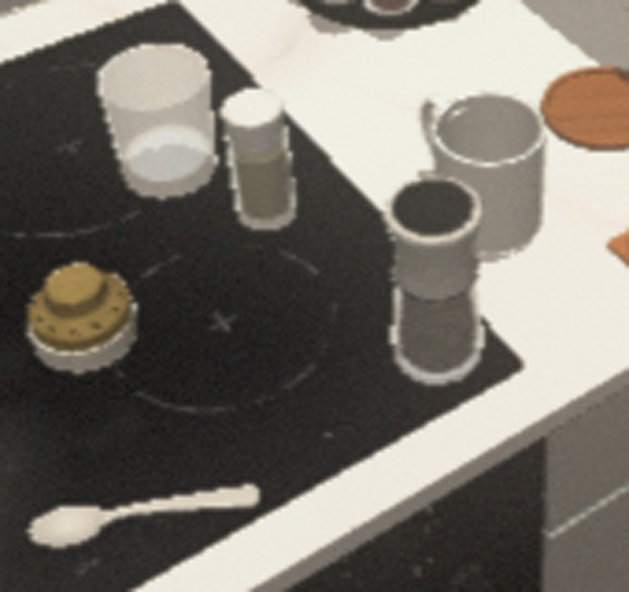

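Top crop: jar cap centre (445,85), timer foot (204,170), mill top (473,407), spoon ends (42,388) and (258,465), mug rim (676,268). Scene crop: jar cap (252,107), mill top (435,209), timer knob (78,278), spoon ends (30,528) and (259,494).

```bash
python3 - <<'E'
from h import *
t=np.load('pics/top0.npz'); s=np.load('pics/scene0.npz')
T=lambda u,v,z: ray(t,100+(u+.5)/5-.5,145+(v+.5)/5-.5,z)[:2].round(4)
S=lambda u,v,z: ray(s,120+(u+.5)/3.7-.5,165+(v+.5)/3.7-.5,z)[:2].round(4)
print('jar',T(445,85,.106),S(252,107,.106))
print('timer foot',T(204,170,.026),'knob',T(191,160,.059),S(78,278,.059))
print('mill',T(473,407,.138),S(435,209,.138))
a,b=T(42,388,.012),T(258,465,.012); print('spoon',a,b,(a+b)/2,np.linalg.norm(a-b),'scene',S(30,528,.012),S(259,494,.012))
print('mug',T(676,268,.089),S(489,130,.089),'handle end',T(668,140,.07))
print('glass',S(155,75,.095))
hsv=cv2.cvtColor(s['color'],cv2.COLOR_RGB2HSV)
m=((hsv[:,:,0]<14)&(hsv[:,:,1]>110)&(hsv[:,:,2]>50)).astype(np.uint8); m[:165]=0; m[250:]=0; m[:,:245]=0
m=cv2.morphologyEx(m,cv2.MORPH_CLOSE,np.ones((3,3)))
n,l,st,ce=cv2.connectedComponentsWithStats(m)
for i in range(1,n):
    if st[i,4]>80:
        W=np.array([ray(s,u,v,.0065)[:2] for v,u in np.argwhere(l==i)]); r=cv2.minAreaRect((W*1000).astype(np.float32)); print(ce[i].round(1),st[i,4],W.mean(0).round(4),r)
E
```

```text
jar [0.6456 0.1962] [0.6449 0.1986]
timer foot [0.6079 0.3507] knob [0.6086 0.3505] [0.6106 0.348 ]
mill [0.4611 0.1708] [0.4601 0.1716]
spoon [0.4775 0.445 ] [0.4331 0.3141] [0.4553  0.37955] 0.13822507008498858 scene [0.4868 0.4398] [0.43   0.3211]
mug [0.5442 0.0639] [0.5474 0.0698] handle end [0.6212 0.0708]
glass [0.7293 0.2319]
[393.7 179.1] 235 [ 0.4526 -0.3962] ((453.00701904296875, -397.0238342285156), (66.18234252929688, 60.47472381591797), 54.404754638671875)
[282.3 193.9] 531 [ 0.5962 -0.0742] ((598.02001953125, -76.72315979003906), (91.24041748046875, 96.91844177246094), 52.80229949951172)
[352.2 197.3] 570 [ 0.4664 -0.2288] ((467.7659606933594, -229.73703002929688), (86.96075439453125, 86.33114624023438), 67.75929260253906)
[309.8 224.7] 763 [ 0.453  -0.0534] ((453.2862854003906, -56.136260986328125), (53.96210861206055, 146.154052734375), 2.553873062133789)
```

Both cameras agree to 2–5 mm. I'll use a tool yaw of 90°, so tool x is world y, tool y is world x and tool z points down. First I turn the tool.

{"name": "apply_moves", "arguments": {
  "moves": [
    [[0, 0, 0, -8.5], [0, 0, 0, -8.5], [0, 0, 0, -8.5], [0, 0, 0, -8.5], [0, 0, 0, -8.5], [0, 0, 0, -8.5], [0, 0, 0, -8.5], [0, 0, 0, -8.5], [0, 0, 0, -8.5], [0, 0, 0, -8.5]]
  ],
  "hand": 1
}}

```text
clock: 1.1
eef_pos: [0.1727, -0.4646, 0.2419]
tool_rot: [0.99, 0.144, -0.002, -0.007]
ft_force: [0.0, 1.0, 1.0]
grip_width: 0.0853
```

{"name": "apply_moves", "arguments": {
  "moves": [
    [[0, 0, 0, -8.5], [0, 0, 0, -8.5], [0, 0, 0, -8.5], [0, 0, 0, -8.5], [0, 0, 0, -8.5], [0, 0, 0, -8.5], [0, 0, 0, -8.5], [0, 0, 0, -8.5], [0, 0, 0, 0], [0, 0, 0, 0]]
  ]
}}

```text
clock: 2.1
eef_pos: [0.1714, -0.4613, 0.2365]
tool_rot: [0.736, 0.677, 0.005, -0.012]
ft_force: [-0.2, -0.7, -0.4]
grip_width: 0.0852
```

{"name": "apply_moves", "arguments": {
  "moves": [
    [[15, 10, -1, -2], [33, 22, -1, -2.5], [33, 23, -1, 0], [33, 23, -1, 0], [33, 23, -1, 0], [33, 23, -1, 0], [33, 23, -1, 0], [33, 23, -1, 0], [15, 10, -1, 0], [0, 0, 0, 0]]
  ]
}}

```text
clock: 3.1
eef_pos: [0.3642, -0.197, 0.2492]
tool_rot: [0.719, 0.695, 0.006, -0.012]
ft_force: [-0.2, 0.0, -0.2]
grip_width: 0.0857
```

```bash
cat >> h.py <<'E'
from scipy.spatial.transform import Rotation as Ro
import sys
def rep(x=None,y=None,z=None,psi=90):
    o=telemetry.get_obs(); R=Ro.from_quat(o['tool_rot']).as_matrix(); p=np.array(o['eef_pos'])
    ps=np.degrees(np.arctan2(R[1,0],R[0,0])); print('t',round(float(o['clock']),2),'p',p.round(4),'psi',ps.round(2),'toolz',R[:,2].round(4),'w',round(float(o['grip_width']),4),'F',np.round(o['ft_force'],1),'q',np.round(o['joint_pos'],3))
    if x is not None: print('delta tool mm',((R.T@(np.array([x,y,z])-p))*1000).round(1),'turn',round(float((ps-psi+180)%360-180),2))
E
python3 -c "
from h import *
rep(.6453,.197,.2)"
```

```text
t 3.1 p [ 0.3642 -0.197   0.2492] psi 88.01 toolz [-0.0082  0.0258 -0.9996] w 0.0857 F [-0.2  0.  -0.2] q [-0.509  0.085 -0.181  1.324  0.019 -0.474]
delta tool mm [402.1 267.8  57.1] turn -1.99
```

{"name": "apply_moves", "arguments": {
  "moves": [
    [[20, 13, 0, -1], [37, 25, -1, -1], [37, 25, -1, 0], [37, 25, -1, 0], [37, 25, -1, 0], [37, 25, -1, 0], [37, 25, -1, 0], [37, 25, -1, 0], [37, 25, -1, 0], [20, 13, -1, 0]]
  ]
}}

```text
clock: 4.1
eef_pos: [0.6024, 0.1357, 0.2619]
tool_rot: [0.719, 0.695, 0.003, -0.01]
ft_force: [-0.3, 0.7, -0.1]
grip_width: 0.0852
```

{"name": "apply_moves", "arguments": {
  "moves": [
    [[37, 24, 0, 0], [24, 15, 0, 0], [0, 0, 0, 0], [0, 0, 0, 0], [0, 0, 0, 0], [0, 0, 0, 0], [0, 0, 0, 0], [0, 0, 0, 0], [0, 0, 0, 0], [0, 0, 0, 0]]
  ]
}}

```text
clock: 5.1
eef_pos: [0.6458, 0.1899, 0.2599]
tool_rot: [0.724, 0.689, 0.0, -0.01]
ft_force: [0.0, -0.4, -0.7]
grip_width: 0.0856
```

```bash
python3 -c "
from h import *
rep(.6453,.197,.2)"
```

```text
t 5.1 p [0.6458 0.1899 0.2599] psi 87.16 toolz [-0.0139  0.0151 -0.9998] w 0.0856 F [ 0.  -0.4 -0.7] q [0.278 0.617 0.608 1.571 0.018 0.327]
delta tool mm [ 6.2  0.  60. ] turn -2.84
```

{"name": "apply_moves", "arguments": {
  "moves": [
    [[3, 0, 10, -1.5], [3, 0, 15, -1.5], [2, 0, 20, 0], [0, 0, 20, 0], [0, 0, 20, 0], [0, 0, 20, 0], [0, 0, 15, 0], [0, 0, 8, 0], [0, 0, 0, 0], [0, 0, 0, 0]]
  ]
}}

```text
clock: 6.1
eef_pos: [0.6426, 0.2027, 0.1229]
tool_rot: [0.701, 0.713, 0.0, -0.011]
ft_force: [0.1, 0.3, 0.6]
grip_width: 0.0855
```

```bash
python3 - <<'E'
from h import *
rep(.6453,.197,.074)
ims=[]
for n,z in(('top',.05),('scene',.08)):
    c=shot(n,n+'1'); u,v=proj(c,[.6453,.197,z]).astype(int); ims.append(cv2.resize(c['color'][v-40:v+40,u-40:u+40,::-1],(400,400),interpolation=cv2.INTER_CUBIC)); print(u-40,v-40)
cv2.imwrite('pics/n1.png',np.hstack(ims))
E
```

```text
t 6.1 p [0.6426 0.2027 0.1229] psi 90.94 toolz [-0.0149  0.0155 -0.9998] w 0.0855 F [0.1 0.3 0.6] q [0.297 0.665 0.338 1.253 0.019 0.281]
delta tool mm [-6.5  3.4 48.8] turn 0.94
150 125
149 161
```

View pics/n1.png

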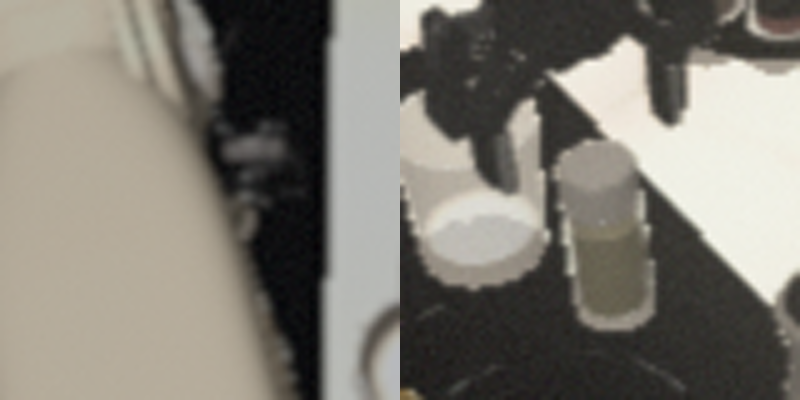

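The fingertips in the scene crop are at (510,190) and (665,122), with the jar cap between them at about (597,163). I'll compare the two in world terms.

```bash
python3 - <<'E'
from h import *
c=np.load('pics/scene1.npz')
S=lambda u,v,z: ray(c,149+(u-400+.5)/5-.5,161+(v+.5)/5-.5,z)[:2].round(4)
print(S(510,190,.113),S(665,122,.113),S(597,163,.106))
E
```

```text
[0.6442 0.2455] [0.6469 0.1567] [0.6458 0.1974]
```

{"name": "apply_moves", "arguments": {
  "moves": [
    [[-3, 1, 0, 0], [-3, 1, 3, 0], [0, 0, 8, 0], [0, 0, 10, 0], [0, 0, 10, 0], [0, 0, 10, 0], [0, 0, 6, 0], [0, 0, 2, 0], [0, 0, 0, 0], [0, 0, 0, 0]]
  ]
}}

```text
clock: 7.2
eef_pos: [0.6455, 0.1971, 0.0714]
tool_rot: [0.701, 0.713, 0.002, -0.01]
ft_force: [0.2, -0.3, 0.2]
grip_width: 0.0853
```

{"name": "apply_moves", "arguments": {
  "moves": [
    [[0, 0, 0, 0], [0, 0, 0, 0], [0, 0, 0, 0], [0, 0, 0, 0], [0, 0, 0, 0], [0, 0, 0, 0], [0, 0, 0, 0], [0, 0, 0, 0], [0, 0, 0, 0], [0, 0, 0, 0]]
  ],
  "hand": -1
}}

```text
clock: 8.2
eef_pos: [0.6466, 0.1975, 0.0733]
tool_rot: [0.701, 0.713, 0.003, -0.009]
ft_force: [-0.2, 0.3, 0.5]
grip_width: 0.0384
```

```bash
python3 -c "
from h import *
rep(.644,.198,.074)"
```

```text
t 8.2 p [0.6466 0.1975 0.0733] psi 90.93 toolz [-0.0083  0.0176 -0.9998] w 0.0384 F [-0.2  0.3  0.5] q [0.288 0.701 0.27  1.142 0.019 0.272]
delta tool mm [ 0.6 -2.6 -0.7] turn 0.93
```

{"name": "apply_moves", "arguments": {
  "moves": [
    [[0, 0, -4, 0], [0, 0, -10, 0], [0, 0, -20, 0], [0, 0, -25, 0], [0, 0, -30, 0], [0, 0, -30, 0], [0, 0, -25, 0], [-10, -5, -10, 0], [-20, -10, -4, 0], [-35, -15, 0, 0]]
  ]
}}

```text
clock: 9.2
eef_pos: [0.6181, 0.1304, 0.2392]
tool_rot: [0.699, 0.715, 0.004, -0.009]
ft_force: [0.6, -0.8, -0.9]
grip_width: 0.0385
```

{"name": "apply_moves", "arguments": {
  "moves": [
    [[-38, -15, 0, 0], [-38, -15, 0, 0], [-38, -15, 0, 0], [-38, -15, 0, 0], [-38, -15, 0, 0], [-38, -15, 0, 0], [-38, -15, 0, 0], [-38, -15, 0, 0], [-38, -10, 0, 0], [-25, -5, 0, 0]]
  ]
}}

```text
clock: 10.2
eef_pos: [0.4739, -0.2573, 0.2323]
tool_rot: [0.7, 0.714, 0.001, -0.01]
ft_force: [0.6, -0.1, -1.5]
grip_width: 0.0383
```

```bash
python3 -c "
from h import *
rep(.453,-.3985,.12)"
```

```text
t 10.2 p [ 0.4739 -0.2573  0.2323] psi 91.19 toolz [-0.0137  0.0157 -0.9998] w 0.0383 F [ 0.6 -0.1 -1.5] q [-0.501  0.341  0.1    1.35   0.007 -0.522]
delta tool mm [-142.6  -22.4  110.3] turn 1.19
```

{"name": "apply_moves", "arguments": {
  "moves": [
    [[-30, -5, 0, 1], [-38, -6, 3, 0], [-38, -6, 10, 0], [-24, -4, 20, 0], [-8, -1, 25, 0], [-3, 0, 22, 0], [0, 0, 15, 0], [0, 0, 8, 0], [0, 0, 0, 0], [0, 0, 0, 0]]
  ]
}}

```text
clock: 11.2
eef_pos: [0.4371, -0.4079, 0.1223]
tool_rot: [0.711, 0.703, -0.001, -0.012]
ft_force: [1.1, -0.3, -0.7]
grip_width: 0.0388
```

```bash
cat >> h.py <<'E'
def near(f,p,r=40):
    ims=[]
    for n in('top','scene'):
        c=shot(n,f+n); u,v=proj(c,p).astype(int); u=min(max(u,r),512-r); v=min(max(v,r),384-r); ims.append(cv2.resize(c['color'][v-r:v+r,u-r:u+r,::-1],(400,400),interpolation=cv2.INTER_CUBIC)); print(n,u-r,v-r,'scale',200/r)
    cv2.imwrite(f'pics/{f}.png',np.hstack(ims))
E
python3 -c "
from h import *
rep(.453,-.399,.0725)
near('n2',[.453,-.399,.03])"
```

```text
t 11.2 p [ 0.4371 -0.4079  0.1223] psi 89.37 toolz [-0.0182  0.0166 -0.9997] w 0.0388 F [ 1.1 -0.3 -0.7] q [-0.751  0.528  0.096  1.163 -0.    -0.74 ]
delta tool mm [ 8.3 16.8 49.6] turn -0.63
top 353 192 scale 5.0
scene 355 132 scale 5.0
```

View pics/n2.png

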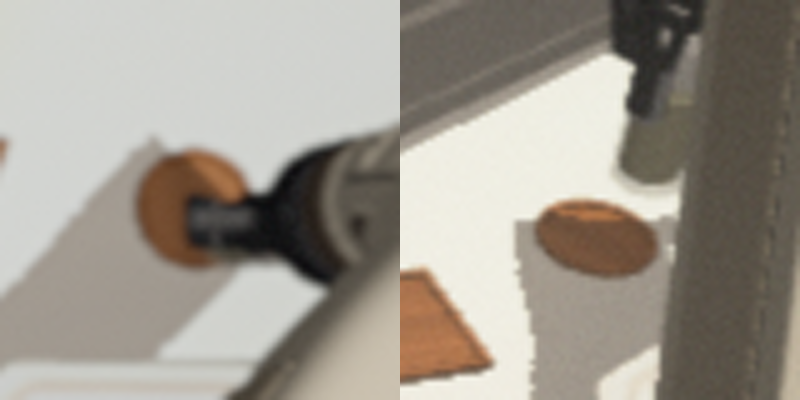

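```bash
python3 - <<'E'
from h import *
s=np.load('pics/n2scene.npz');t=np.load('pics/n2top.npz')
print((proj(s,[.4359,-.4068,.055])-[355,132])*5+[400,0], (proj(s,[.4359,-.4278,.055])-[355,132])*5+[400,0],(proj(s,[.4359,-.3858,.055])-[355,132])*5+[400,0])
print(ray(s,355+(597-400)/5,132+238/5,.0065), ray(t,353+192/5,192+210/5,.0065))
E
```

```text
[645.39385203 178.0637377 ] [667.74511394 166.11730892] [622.674826   190.20673113]
[ 0.44942655 -0.39585374  0.0065    ] [ 0.45094974 -0.40035156  0.0065    ]
```

{"name": "apply_moves", "arguments": {
  "moves": [
    [[4, 7, 0, -0.6], [4, 8, 0, 0], [2, 3, 5, 0], [0, 0, 8, 0], [0, 0, 8, 0], [0, 0, 7, 0], [0, 0, 5, 0], [0, 0, 4, 0], [0, 0, 3, 0], [0, 0, 0, 0]]
  ]
}}

```text
clock: 12.3
eef_pos: [0.4581, -0.3965, 0.0808]
tool_rot: [0.706, 0.708, -0.0, -0.01]
ft_force: [0.0, 0.1, -0.5]
grip_width: 0.0389
```

```bash
python3 -c "
from h import *
rep(.454,-.399,.0725)"
```

```text
t 12.3 p [ 0.4581 -0.3965  0.0808] psi 90.15 toolz [-0.0149  0.0137 -0.9998] w 0.0389 F [ 0.   0.1 -0.5] q [-7.140e-01  5.770e-01  6.200e-02  1.077e+00  1.000e-03 -7.160e-01]
delta tool mm [-2.6 -3.9  8.3] turn 0.15
```

{"name": "apply_moves", "arguments": {
  "moves": [
    [[-1, -2, 2, 0], [-1, -2, 2, 0], [0, 0, 2, 0], [0, 0, 2, 0], [0, 0, 1, 0], [0, 0, 0, 0], [0, 0, 0, 0], [0, 0, 0, 0], [0, 0, 0, 0], [0, 0, 0, 0]]
  ]
}}

```text
clock: 13.3
eef_pos: [0.4541, -0.3994, 0.0724]
tool_rot: [0.706, 0.708, -0.0, -0.009]
ft_force: [-0.3, -0.3, -0.5]
grip_width: 0.0391
```

```bash
python3 -c "
from h import *
rep(.454,-.399,.0720)"
```

```text
t 13.3 p [ 0.4541 -0.3994  0.0724] psi 90.13 toolz [-0.013   0.012  -0.9998] w 0.0391 F [-0.3 -0.3 -0.5] q [-0.722  0.581  0.046  1.053  0.    -0.724]
delta tool mm [ 0.4 -0.1  0.4] turn 0.13
```

{"name": "apply_moves", "arguments": {
  "moves": [
    [[0, 0, 0.5, 0], [0, 0, 0.5, 0], [0, 0, 0.5, 0], [0, 0, 0.3, 0], [0, 0, 0, 0], [0, 0, 0, 0], [0, 0, 0, 0], [0, 0, 0, 0], [0, 0, 0, 0], [0, 0, 0, 0]]
  ]
}}

```text
clock: 14.3
eef_pos: [0.4543, -0.3994, 0.0713]
tool_rot: [0.706, 0.708, -0.0, -0.008]
ft_force: [-0.5, 0.7, 0.0]
grip_width: 0.0387
```

{"name": "apply_moves", "arguments": {
  "moves": [
    [[0, 0, 0.4, 0], [0, 0, 0.4, 0], [0, 0, 0.4, 0], [0, 0, 0.3, 0], [0, 0, 0, 0], [0, 0, 0, 0], [0, 0, 0, 0], [0, 0, 0, 0], [0, 0, 0, 0], [0, 0, 0, 0]]
  ]
}}

```text
clock: 15.3
eef_pos: [0.4543, -0.3994, 0.0713]
tool_rot: [0.706, 0.708, -0.0, -0.008]
ft_force: [-1.0, 1.5, 2.6]
grip_width: 0.0391
```

{"name": "apply_moves", "arguments": {
  "moves": [
    [[0, 0, 0, 0], [0, 0, 0, 0], [0, 0, 0, 0], [0, 0, 0, 0], [0, 0, 0, 0], [0, 0, 0, 0], [0, 0, 0, 0], [0, 0, -2, 0], [0, 0, -5, 0], [0, 0, -8, 0]]
  ],
  "hand": 1
}}

```text
clock: 16.3
eef_pos: [0.454, -0.3993, 0.0843]
tool_rot: [0.706, 0.708, -0.0, -0.009]
ft_force: [0.1, 0.3, 0.6]
grip_width: 0.0858
```

{"name": "apply_moves", "arguments": {
  "moves": [
    [[0, 0, -15, 0], [0, 0, -25, 0], [0, 0, -30, 0], [0, 0, -30, 0], [10, 4, -25, 0], [25, 5, -12, 0], [40, 6, -3, 0], [40, 6, 0, 0], [40, 8, 0, 0], [40, 8, 0, 0]]
  ]
}}

```text
clock: 17.3
eef_pos: [0.4948, -0.2067, 0.2417]
tool_rot: [0.71, 0.704, 0.001, -0.002]
ft_force: [0.3, 0.4, -0.4]
grip_width: 0.0852
```

```bash
python3 -c "
from h import *
rep(.609,.350,.24)
near('n3',[.453,-.399,.05])"
```

```text
t 17.3 p [ 0.4948 -0.2067  0.2417] psi 89.48 toolz [-0.0011  0.0044 -1.    ] w 0.0852 F [ 0.3  0.4 -0.4] q [-0.398  0.318  0.092  1.348  0.004 -0.389]
delta tool mm [557.7 109.2   4. ] turn -0.52
top 354 192 scale 5.0
scene 357 127 scale 5.0
```

View pics/n3.png

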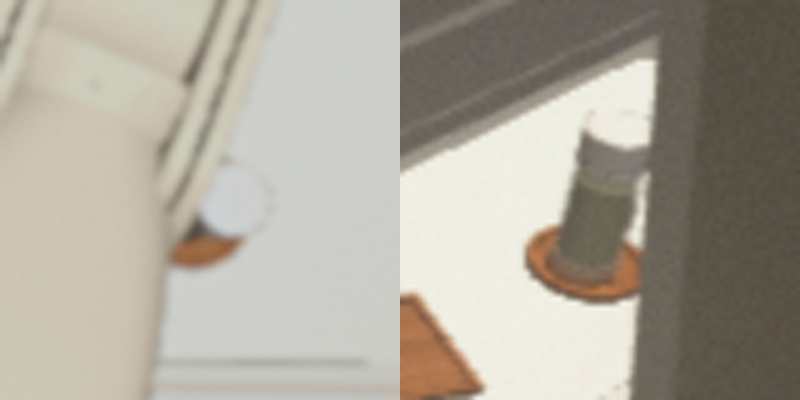

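The jar stands upright and roughly centred in the small dish (scene crop about (590,265)). Next is the timer.

{"name": "apply_moves", "arguments": {
  "moves": [
    [[40, 8, 0, 0], [42, 8, -1, 0], [42, 8, -1, 0], [42, 8, -1, 0], [42, 8, -1, 0], [42, 8, -1, 0], [42, 8, -1, 0], [42, 8, -1, 0], [42, 8, -1, 0], [42, 8, -1, 0]]
  ]
}}

```text
clock: 18.4
eef_pos: [0.5832, 0.2189, 0.2614]
tool_rot: [0.713, 0.702, 0.005, 0.004]
ft_force: [-0.7, -0.7, 1.0]
grip_width: 0.0853
```

{"name": "apply_moves", "arguments": {
  "moves": [
    [[42, 9, -1, 0], [42, 9, -1, 0], [35, 8, 0, 0], [15, 3, 0, 0], [0, 0, 0, 0], [0, 0, 0, 0], [0, 0, 0, 0], [0, 0, 0, 0], [0, 0, 0, 0], [0, 0, 0, 0]]
  ]
}}

```text
clock: 19.4
eef_pos: [0.6174, 0.3555, 0.2674]
tool_rot: [0.713, 0.701, 0.006, 0.006]
ft_force: [-0.2, -0.1, 0.2]
grip_width: 0.0856
```

```bash
python3 -c "
from h import *
rep(.609,.350,.09)"
```

```text
t 19.4 p [0.6174 0.3555 0.2674] psi 89.07 toolz [ 0.0171  0.0011 -0.9999] w 0.0856 F [-0.2 -0.1  0.2] q [ 0.526  0.697  0.769  1.628 -0.008  0.542]
delta tool mm [ -5.9 -11.3 177.2] turn -0.93
```

{"name": "apply_moves", "arguments": {
  "moves": [
    [[-3, -4, 10, 0], [-2, -4, 20, -0.9], [-1, -3, 25, 0], [0, 0, 28, 0], [0, 0, 28, 0], [0, 0, 25, 0], [0, 0, 20, 0], [0, 0, 12, 0], [0, 0, 0, 0], [0, 0, 0, 0]]
  ]
}}

```text
clock: 20.4
eef_pos: [0.612, 0.3455, 0.1]
tool_rot: [0.709, 0.705, 0.011, 0.007]
ft_force: [-0.5, 0.1, 0.2]
grip_width: 0.0855
```

```bash
python3 -c "
from h import *
rep(.608,.350,.034)
near('n4',[.608,.350,.05])"
```

```text
t 20.4 p [0.612  0.3455 0.1   ] psi 89.65 toolz [ 0.026   0.0054 -0.9996] w 0.0855 F [-0.5  0.1  0.2] q [ 0.517  0.712  0.363  1.197 -0.008  0.523]
delta tool mm [ 4.2 -5.7 65.9] turn -0.35
top 98 137 scale 5.0
scene 101 203 scale 5.0
```

View pics/n4.png

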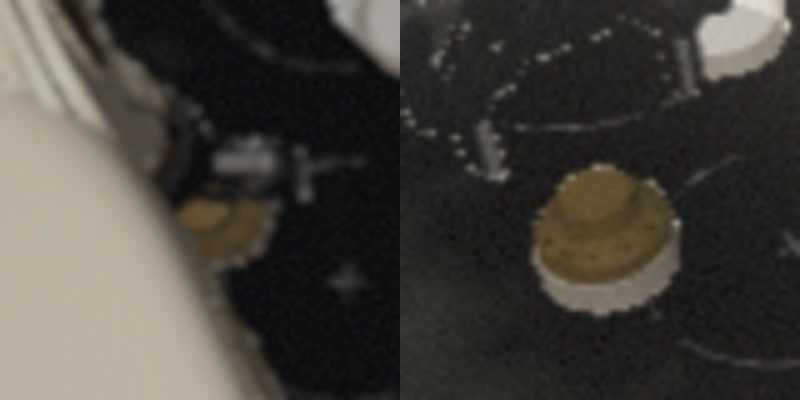

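The fingertips are at (495,178) and (690,95), and the timer knob top is at about (597,188).

```bash
python3 - <<'E'
from h import *
c=np.load('pics/n4scene.npz')
S=lambda u,v,z: ray(c,101+(u-400+.5)/5-.5,203+(v+.5)/5-.5,z)[:2].round(4)
print(S(495,178,.090),S(690,95,.090),S(597,188,.059),'foot top front/left/right', S(532,250,.028),S(680,225,.028),S(605,240,.028))
E
```

```text
[0.6119 0.3925] [0.6105 0.2971] [0.6103 0.35  ] foot top front/left/right [0.6212 0.3841] [0.5948 0.3198] [0.6068 0.3532]
```

{"name": "apply_moves", "arguments": {
  "moves": [
    [[3, -3, 0, 0], [3, -3, 3, 0], [0, 0, 9, 0], [0, 0, 12, 0], [0, 0, 12, 0], [0, 0, 12, 0], [0, 0, 10, 0], [0, 0, 6, 0], [0, 0, 2, 0], [0, 0, 0, 0]]
  ]
}}

```text
clock: 21.5
eef_pos: [0.6083, 0.3535, 0.03]
tool_rot: [0.709, 0.705, 0.013, 0.008]
ft_force: [1.1, 0.1, -0.0]
grip_width: 0.0855
```

```bash
python3 -c "
from h import *
rep(.609,.351,.029)"
```

```text
t 21.5 p [0.6083 0.3535 0.03  ] psi 89.68 toolz [ 0.0288  0.0071 -0.9996] w 0.0855 F [ 1.1  0.1 -0. ] q [ 0.53   0.77   0.28   1.052 -0.008  0.535]
delta tool mm [-2.5  0.6  1. ] turn -0.32
```

Close enough. I'll shift 2 mm and grip.

{"name": "apply_moves", "arguments": {
  "moves": [
    [[-2, 0, 0.5, 0], [0, 0, 0, 0], [0, 0, 0, 0], [0, 0, 0, 0], [0, 0, 0, 0], [0, 0, 0, 0], [0, 0, 0, 0], [0, 0, 0, 0], [0, 0, 0, 0], [0, 0, 0, 0]]
  ],
  "hand": -1
}}

```text
clock: 22.5
eef_pos: [0.6092, 0.3513, 0.0316]
tool_rot: [0.709, 0.705, 0.014, 0.008]
ft_force: [0.6, 0.1, -1.3]
grip_width: 0.0627
```

```bash
python3 -c "
from h import *
rep(.609,.351,.029)"
```

```text
t 22.5 p [0.6092 0.3513 0.0316] psi 89.66 toolz [ 0.0311  0.0078 -0.9995] w 0.0627 F [ 0.6  0.1 -1.3] q [ 0.527  0.766  0.277  1.051 -0.009  0.533]
delta tool mm [-0.3 -0.3  2.5] turn -0.34
```

{"name": "apply_moves", "arguments": {
  "moves": [
    [[0, 0, -4, 0], [0, 0, -10, 0], [0, 0, -20, 0], [0, 0, -28, 0], [0, 0, -30, 0], [0, 0, -28, 0], [-5, -1, -20, 0], [-15, -1, -10, 0], [-28, -1, -5, 0], [-36, -1, 0, 0]]
  ]
}}

```text
clock: 23.5
eef_pos: [0.5992, 0.2674, 0.1971]
tool_rot: [0.707, 0.707, 0.016, 0.009]
ft_force: [0.3, -0.1, -1.4]
grip_width: 0.0627
```

{"name": "apply_moves", "arguments": {
  "moves": [
    [[-38, -1, 0, 0], [-38, -1, 0, 0], [-38, -1, 0, 0], [-38, -1, 0, 0], [-38, -1, 0, 0], [-38, -1, 0, 0], [-38, -1, 0, 0], [-38, -1, 0, 0], [-25, -1, 0, 0], [-10, 0, 0, 0]]
  ]
}}

```text
clock: 24.5
eef_pos: [0.5814, -0.0963, 0.1953]
tool_rot: [0.709, 0.705, 0.014, 0.01]
ft_force: [-0.1, 0.6, -1.5]
grip_width: 0.0627
```

```bash
python3 -c "
from h import *
rep(.5972,-.077,.09)"
```

```text
t 24.5 p [ 0.5814 -0.0963  0.1953] psi 89.62 toolz [ 0.0344  0.0059 -0.9994] w 0.0627 F [-0.1  0.6 -1.5] q [-0.17   0.418  0.117  1.237  0.012 -0.163]
delta tool mm [ 18.7  12.  105.9] turn -0.38
```

{"name": "apply_moves", "arguments": {
  "moves": [
    [[6, 4, 5, 0], [8, 5, 15, 0], [4, 3, 22, 0], [0, 0, 25, 0], [0, 0, 25, 0], [0, 0, 20, 0], [0, 0, 12, 0], [0, 0, 6, 0], [0, 0, 0, 0], [0, 0, 0, 0]]
  ]
}}

```text
clock: 25.5
eef_pos: [0.599, -0.0693, 0.0623]
tool_rot: [0.707, 0.707, 0.017, 0.01]
ft_force: [1.0, 0.2, -1.7]
grip_width: 0.0629
```

```bash
python3 -c "
from h import *
rep(.5975,-.078,.032)
near('n5',[.5975,-.078,.03])"
```

```text
t 25.5 p [ 0.599  -0.0693  0.0623] psi 89.99 toolz [ 0.0372  0.0101 -0.9993] w 0.0629 F [ 1.   0.2 -1.7] q [-0.122  0.553 -0.035  0.947  0.015 -0.121]
delta tool mm [-9.  -2.6 30.1] turn -0.01
top 243 143 scale 5.0
scene 243 146 scale 5.0
```

View pics/n5.png

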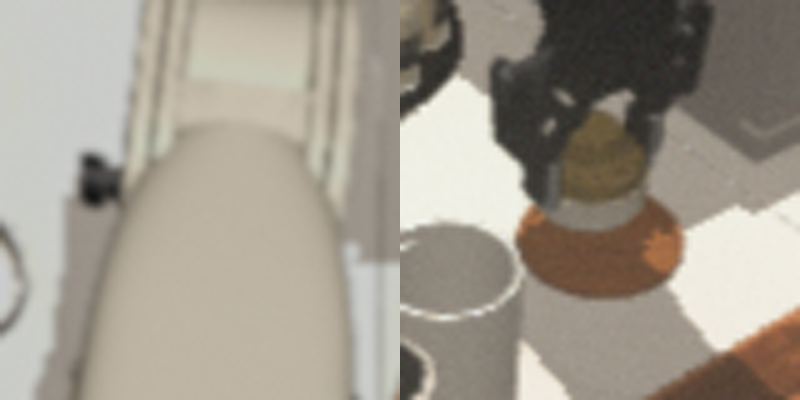

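The timer hovers over the large dish, whose centre is about (600,241) in the scene crop. I'll correct by 9 mm and lower it.

{"name": "apply_moves", "arguments": {
  "moves": [
    [[-4, -1, 0, 0], [-4, -1, 2, 0], [-1, -1, 5, 0], [0, 0, 7, 0], [0, 0, 6, 0], [0, 0, 4, 0], [0, 0, 3, 0], [0, 0, 1, 0], [0, 0, 0, 0], [0, 0, 0, 0]]
  ]
}}

```text
clock: 26.6
eef_pos: [0.5985, -0.08, 0.0339]
tool_rot: [0.708, 0.706, 0.018, 0.011]
ft_force: [-0.0, -0.7, -1.2]
grip_width: 0.0627
```

```bash
python3 -c "
from h import *
rep(.5975,-.078,.0296)"
```

```text
t 26.6 p [ 0.5985 -0.08    0.0339] psi 89.9 toolz [ 0.0417  0.0094 -0.9991] w 0.0627 F [-0.  -0.7 -1.2] q [-0.14   0.584 -0.067  0.88   0.015 -0.138]
delta tool mm [ 2.  -1.2  4.3] turn -0.1
```

{"name": "apply_moves", "arguments": {
  "moves": [
    [[1, -1, 1, 0], [0, 0, 1, 0], [0, 0, 1, 0], [0, 0, 0.5, 0], [0, 0, 0.5, 0], [0, 0, 0.4, 0], [0, 0, 0.4, 0], [0, 0, 0, 0], [0, 0, 0, 0], [0, 0, 0, 0]]
  ]
}}

```text
clock: 27.6
eef_pos: [0.5983, -0.0789, 0.0296]
tool_rot: [0.708, 0.706, 0.019, 0.012]
ft_force: [-0.5, 0.3, -2.2]
grip_width: 0.0626
```

{"name": "apply_moves", "arguments": {
  "moves": [
    [[0, 0, 0.4, 0], [0, 0, 0.4, 0], [0, 0, 0.4, 0], [0, 0, 0, 0], [0, 0, 0, 0], [0, 0, 0, 0], [0, 0, 0, 0], [0, 0, 0, 0], [0, 0, 0, 0], [0, 0, 0, 0]]
  ]
}}

```text
clock: 28.6
eef_pos: [0.5985, -0.0789, 0.029]
tool_rot: [0.708, 0.706, 0.019, 0.012]
ft_force: [0.0, -0.5, 0.6]
grip_width: 0.0631
```

{"name": "apply_moves", "arguments": {
  "moves": [
    [[0, 0, 0, 0], [0, 0, 0, 0], [0, 0, 0, 0], [0, 0, 0, 0], [0, 0, 0, 0], [0, 0, 0, 0], [0, 0, 0, 0], [0, 0, -3, 0], [0, 0, -6, 0], [0, 0, -12, 0]]
  ],
  "hand": 1
}}

```text
clock: 29.6
eef_pos: [0.597, -0.079, 0.0499]
tool_rot: [0.708, 0.706, 0.018, 0.012]
ft_force: [0.4, 0.4, -0.4]
grip_width: 0.085
```

{"name": "apply_moves", "arguments": {
  "moves": [
    [[0, 0, -25, 0], [0, 0, -35, 0], [0, 0, -40, 0], [0, 0, -40, 0], [10, -6, -40, 0], [25, -14, -15, 0], [35, -19, 0, 0], [35, -19, 0, 0], [35, -19, 0, 0], [35, -19, 0, 0]]
  ]
}}

```text
clock: 30.6
eef_pos: [0.4938, 0.0954, 0.2643]
tool_rot: [0.711, 0.702, 0.026, 0.019]
ft_force: [0.1, -0.1, -0.7]
grip_width: 0.0855
```

```bash
python3 -c "
from h import *
rep(.4607,.171,.17)
near('n6',[.5975,-.078,.03])"
```

```text
t 30.6 p [0.4938 0.0954 0.2643] psi 89.31 toolz [ 0.0628  0.0094 -0.998 ] w 0.0855 F [ 0.1 -0.1 -0.7] q [ 0.192  0.191 -0.018  1.298 -0.003  0.205]
delta tool mm [ 74.3 -39.9  92.7] turn -0.69
top 243 143 scale 5.0
scene 243 146 scale 5.0
```

View pics/n6.png

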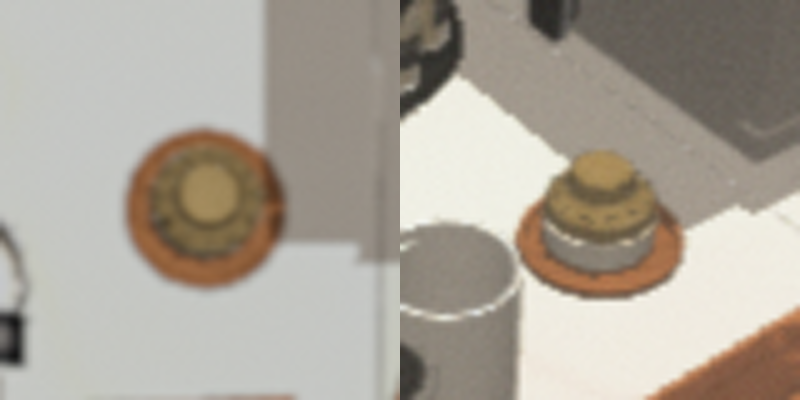

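The timer is centred in the large dish. The tool has picked up a 3.6° tilt, so I'll turn it (needed for the spoon anyway) and see what that does to the tilt.

{"name": "apply_moves", "arguments": {
  "moves": [
    [[0, 0, 0, 8.5], [0, 0, 0, 8.5], [0, 0, 0, 8.5], [0, 0, 0, 8.5], [0, 0, 0, 8.5], [0, 0, 0, 8.5], [0, 0, 0, 8.5], [0, 0, 0, 8.5], [0, 0, 0, 8.5], [0, 0, 0, 8.5]]
  ]
}}

```text
clock: 31.7
eef_pos: [0.4946, 0.093, 0.2748]
tool_rot: [0.999, 0.03, 0.038, -0.004]
ft_force: [-0.8, -0.0, 0.0]
grip_width: 0.0854
```

```bash
python3 -c "
from h import *
rep(.4607,.171,.17,0)"
```

```text
t 31.7 p [0.4946 0.093  0.2748] psi 3.43 toolz [ 0.075   0.0093 -0.9971] w 0.0854 F [-0.8 -0.   0. ] q [ 0.189  0.179 -0.007  1.309 -0.005  1.699]
delta tool mm [-37.  -79.4 102.6] turn 3.43
```

{"name": "apply_moves", "arguments": {
  "moves": [
    [[0, 0, 0, -8.5], [0, 0, 0, -8.5], [0, 0, 0, -8.5], [0, 0, 0, -8.5], [0, 0, 0, -8.5], [0, 0, 0, -8.5], [0, 0, 0, -8.5], [0, 0, 0, -8.5], [0, 0, 0, -8.5], [0, 0, 0, -8.5]]
  ]
}}

```text
clock: 32.7
eef_pos: [0.498, 0.0846, 0.2843]
tool_rot: [0.71, 0.703, 0.033, 0.028]
ft_force: [-0.5, 0.1, -0.4]
grip_width: 0.0853
```

```bash
python3 -c "
from h import *
rep(.4607,.171,.17,90)"
```

```text
t 32.7 p [0.498  0.0846 0.2843] psi 89.4 toolz [ 0.0869  0.0066 -0.9962] w 0.0853 F [-0.5  0.1 -0.4] q [ 0.173  0.171  0.007  1.32  -0.008  0.184]
delta tool mm [ 85.1 -48.  111.2] turn -0.6
```

{"name": "apply_moves", "arguments": {
  "moves": [
    [[15, -9, 5, 0], [25, -14, 10, 0], [25, -14, 15, 0], [15, -8, 20, 0], [5, -3, 20, 0], [0, 0, 18, 0], [0, 0, 14, 0], [0, 0, 8, 0], [0, 0, 0, 0], [0, 0, 0, 0]]
  ]
}}

```text
clock: 33.7
eef_pos: [0.4665, 0.1681, 0.1771]
tool_rot: [0.712, 0.7, 0.039, 0.034]
ft_force: [0.4, -0.3, -0.1]
grip_width: 0.0853
```

```bash
python3 -c "
from h import *
rep(.4607,.171,.105,90)
near('n7',[.4607,.171,.13])"
```

```text
t 33.7 p [0.4665 0.1681 0.1771] psi 89.07 toolz [ 0.1029  0.007  -0.9947] w 0.0853 F [ 0.4 -0.3 -0.1] q [ 0.363  0.205 -0.238  1.029 -0.03   0.378]
delta tool mm [  2.2 -13.2  71.1] turn -0.93
top 154 186 scale 5.0
scene 197 183 scale 5.0
```

View pics/n7.png

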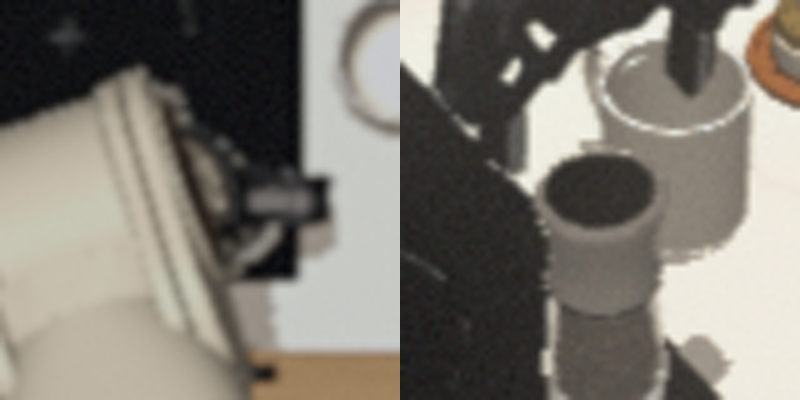

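The tilt has grown to 5.9° outward. Before gripping I'll pull in to the inner reach limit, where asking for less radius should pitch the tool back.

{"name": "apply_moves", "arguments": {
  "moves": [
    [[-5, -14, -12, 0], [-12, -33, -8, 0], [-12, -33, -5, 0], [-12, -33, -4, 0], [-12, -33, -4, 0], [-12, -33, -4, 0], [-9, -25, -3, 0], [-5, -15, -2, 0], [0, -10, 0, 0], [0, -10, 0, 0]]
  ]
}}

```text
clock: 34.8
eef_pos: [0.221, 0.0918, 0.1994]
tool_rot: [0.713, 0.699, 0.049, 0.038]
ft_force: [0.3, -0.4, 1.3]
grip_width: 0.0855
```

```bash
python3 -c "
from h import *
rep(.4607,.171,.105,90)"
```

```text
t 34.8 p [0.221  0.0918 0.1994] psi 88.91 toolz [ 0.1233  0.015  -0.9923] w 0.0855 F [ 0.3 -0.4  1.3] q [ 0.441 -0.375 -0.695  1.133 -0.039  0.458]
delta tool mm [ 82.1 224.6 124.4] turn -1.09
```

{"name": "apply_moves", "arguments": {
  "moves": [
    [[-6, -18, -2, 0], [-6, -18, -2, 0], [-6, -18, -2, 0], [-6, -18, -2, 0], [-6, -18, -2, 0], [-6, -18, -2, 0], [-6, -18, -2, 0], [0, 0, 0, 0], [0, 0, 0, 0], [0, 0, 0, 0]]
  ]
}}

```text
clock: 35.8
eef_pos: [0.0925, 0.0547, 0.2001]
tool_rot: [0.711, 0.7, 0.055, 0.038]
ft_force: [0.4, 0.1, 0.4]
grip_width: 0.0857
```

```bash
python3 -c "
from h import *
rep(.4607,.171,.105,90)"
```

```text
t 35.8 p [0.0925 0.0547 0.2001] psi 89.13 toolz [ 0.132  0.023 -0.991] w 0.0857 F [0.4 0.1 0.4] q [ 0.721 -0.732 -0.811  1.377 -0.07   0.734]
delta tool mm [119.5 350.2 145.5] turn -0.87
```

{"name": "apply_moves", "arguments": {
  "moves": [
    [[0, 0, 0, 0], [0, 0, 0, 0], [0, 0, 0, 0], [0, 0, 0, 0], [0, 0, 0, 0], [0, 0, 0, 0], [0, 0, 0, 0], [0, 0, 0, 0], [0, 0, 0, 0], [0, 0, 0, 0]]
  ]
}}

```text
clock: 36.8
eef_pos: [0.094, 0.055, 0.2004]
tool_rot: [0.713, 0.698, 0.054, 0.038]
ft_force: [0.6, -0.0, -1.0]
grip_width: 0.0852
```

```bash
python3 -c "
from h import *
for i in range(3): rep()
o=telemetry.get_obs(); print(o['tau'],o['joint_vel'])
cams.camera('top');rep();o=telemetry.get_obs(); print(o['tau'],o['joint_vel'])
cams.camera('top');rep()
"
```

```text
t 36.8 p [0.094  0.055  0.2004] psi 88.84 toolz [ 0.1307  0.0209 -0.9912] w 0.0852 F [ 0.6 -0.  -1. ] q [ 0.715 -0.726 -0.809  1.374 -0.07   0.733]
t 36.8 p [0.094  0.055  0.2004] psi 88.84 toolz [ 0.1307  0.0209 -0.9912] w 0.0852 F [ 0.6 -0.  -1. ] q [ 0.715 -0.726 -0.809  1.374 -0.07   0.733]
t 36.8 p [0.094  0.055  0.2004] psi 88.84 toolz [ 0.1307  0.0209 -0.9912] w 0.0852 F [ 0.6 -0.  -1. ] q [ 0.715 -0.726 -0.809  1.374 -0.07   0.733]
[-9.29881353e-03  6.61330506e+00  2.66607553e+01 -8.45081080e-01
 -2.23839269e-01 -3.11020381e-05] [-0.00012234 -0.0021245  -0.00055612 -0.00014758  0.00078846 -0.00150602]
t 36.85 p [0.094  0.055  0.2004] psi 88.84 toolz [ 0.1308  0.0209 -0.9912] w 0.0853 F [-1.  -0.7  0.2] q [ 0.715 -0.726 -0.809  1.374 -0.07   0.733]
[-3.98444026e-03  6.61464483e+00  2.66637558e+01 -8.47185776e-01
 -2.23880634e-01 -6.33776449e-05] [-5.78148469e-04 -4.97787549e-04 -7.64083855e-05  1.45689388e-03
  1.12787647e-03  9.88985772e-04]
t 36.9 p [0.094  0.055  0.2004] psi 88.84 toolz [ 0.1308  0.0209 -0.9912] w 0.0852 F [ 0.3  0.8 -0.3] q [ 0.715 -0.726 -0.809  1.374 -0.07   0.733]
```

{"name": "apply_moves", "arguments": {
  "moves": [
    [[10, 30, 4, 0], [15, 47, 8, 0], [15, 47, 9, 0], [15, 47, 9, 0], [15, 47, 9, 0], [15, 47, 9, 0], [15, 47, 9, 0], [13, 40, 8, 0], [0, 0, 0, 0], [0, 0, 0, 0]]
  ]
}}

```text
clock: 37.9
eef_pos: [0.4603, 0.1655, 0.1815]
tool_rot: [0.711, 0.7, 0.057, 0.038]
ft_force: [-0.1, -0.9, -0.2]
grip_width: 0.0857
```

```bash
python3 -c "
from h import *
rep(.4607,.171,.175,90);rep(.4607,.171,.100,90)"
```

```text
t 37.9 p [0.4603 0.1655 0.1815] psi 89.22 toolz [ 0.1329  0.0258 -0.9908] w 0.0857 F [-0.1 -0.9 -0.2] q [ 0.358  0.164 -0.281  0.991 -0.022  0.372]
delta tool mm [ 5.3 -0.5  6.6] turn -0.78
t 37.9 p [0.4603 0.1655 0.1815] psi 89.22 toolz [ 0.1329  0.0258 -0.9908] w 0.0857 F [-0.1 -0.9 -0.2] q [ 0.358  0.164 -0.281  0.991 -0.022  0.372]
delta tool mm [  3.2 -10.5  80.9] turn -0.78
```

{"name": "apply_moves", "arguments": {
  "moves": [
    [[3, -2, 6, 0], [1, -2, 14, 0], [0, -2, 17, 0], [0, -2, 17, 0], [0, -2, 15, 0], [0, -1, 9, 0], [0, 0, 3, 0], [0, 0, 0, 0], [0, 0, 0, 0], [0, 0, 0, 0]]
  ]
}}

```text
clock: 38.9
eef_pos: [0.4514, 0.1713, 0.1002]
tool_rot: [0.71, 0.701, 0.058, 0.038]
ft_force: [-0.0, -0.5, -0.3]
grip_width: 0.0856
```

```bash
python3 -c "
from h import *
rep(.4607,.171,.100,90)"
```

```text
t 38.9 p [0.4514 0.1713 0.1002] psi 89.38 toolz [ 0.1353  0.0279 -0.9904] w 0.0856 F [-0.  -0.5 -0.3] q [ 0.377  0.24  -0.426  0.768 -0.024  0.388]
delta tool mm [-0.2  9.2  1.5] turn -0.62
```

{"name": "apply_moves", "arguments": {
  "moves": [
    [[0, 5, 1, 0], [0, 4, 0, 0], [0, 0, 0, 0], [0, 0, 0, 0], [0, 0, 0, 0], [0, 0, 0, 0], [0, 0, 0, 0], [0, 0, 0, 0], [0, 0, 0, 0], [0, 0, 0, 0]]
  ]
}}

```text
clock: 39.9
eef_pos: [0.4626, 0.1715, 0.1019]
tool_rot: [0.71, 0.701, 0.059, 0.038]
ft_force: [0.8, 0.8, -0.1]
grip_width: 0.0854
```

```bash
python3 -c "
from h import *
rep(.4607,.171,.100,90)"
```

```text
t 39.9 p [0.4626 0.1715 0.1019] psi 89.36 toolz [ 0.1381  0.0289 -0.99  ] w 0.0854 F [ 0.8  0.8 -0.1] q [ 0.368  0.254 -0.401  0.776 -0.023  0.38 ]
delta tool mm [-0.6 -2.2  1.6] turn -0.64
```

Centred within 2 mm, so I grip now.

{"name": "apply_moves", "arguments": {
  "moves": [
    [[0, 0, 0, 0], [0, 0, 0, 0], [0, 0, 0, 0], [0, 0, 0, 0], [0, 0, 0, 0], [0, 0, 0, 0], [0, 0, 0, 0], [0, 0, 0, 0], [0, 0, 0, 0], [0, 0, 0, 0]]
  ],
  "hand": -1
}}

```text
clock: 40.9
eef_pos: [0.4626, 0.1713, 0.1023]
tool_rot: [0.71, 0.701, 0.059, 0.039]
ft_force: [-0.0, -1.4, 0.9]
grip_width: 0.0561
```

```bash
python3 -c "
from h import *
rep(.4607,.171,.100,90)"
```

```text
t 40.9 p [0.4626 0.1713 0.1023] psi 89.35 toolz [ 0.1385  0.0285 -0.99  ] w 0.0561 F [-0.  -1.4  0.9] q [ 0.368  0.254 -0.401  0.776 -0.023  0.38 ]
delta tool mm [-0.4 -2.2  2. ] turn -0.65
```

{"name": "apply_moves", "arguments": {
  "moves": [
    [[0, 0.5, -4, 0], [0, 1, -10, 0], [0, 3, -20, 0], [0, 4, -26, 0], [0, 4, -26, 0], [0, 3, -22, 0], [-5, 2, -14, 0], [-15, 0, -4, 0], [-28, 0, -1, 0], [-36, 0, -1, 0]]
  ]
}}

```text
clock: 41.9
eef_pos: [0.4586, 0.084, 0.236]
tool_rot: [0.707, 0.704, 0.057, 0.036]
ft_force: [0.7, 0.5, -3.6]
grip_width: 0.0564
```

```bash
python3 -c "
from h import *
rep(.4668,-.231,.2,90)"
```

```text
t 41.9 p [0.4586 0.084  0.236 ] psi 89.84 toolz [ 0.1323  0.0292 -0.9908] w 0.0564 F [ 0.7  0.5 -3.6] q [ 0.178  0.078 -0.233  1.124  0.005  0.183]
delta tool mm [-315.9    5.5   27.6] turn -0.16
```

{"name": "apply_moves", "arguments": {
  "moves": [
    [[-40, 1, 0, 0], [-42, 1, 0, 0], [-42, 1, 0, 0], [-42, 1, 0, 0], [-42, 1, 2, 0], [-42, 1, 3, 0], [-40, 0, 5, 0], [-20, 0, 10, 0], [-6, 0, 10, 0], [0, 0, 0, 0]]
  ]
}}

```text
clock: 42.9
eef_pos: [0.465, -0.2469, 0.2015]
tool_rot: [0.708, 0.703, 0.058, 0.038]
ft_force: [0.6, 0.1, -2.9]
grip_width: 0.0559
```

```bash
python3 -c "
from h import *
rep(.4668,-.231,.14,90)"
```

```text
t 42.9 p [ 0.465  -0.2469  0.2015] psi 89.64 toolz [ 0.1361  0.0273 -0.9903] w 0.0559 F [ 0.6  0.1 -2.9] q [-0.539  0.241 -0.127  1.099  0.093 -0.526]
delta tool mm [14.2 -6.7 61.6] turn -0.36
```

{"name": "apply_moves", "arguments": {
  "moves": [
    [[6, 0, 5, 0], [6, -2, 12, 0], [2, -2, 18, 0], [0, -2, 18, 0], [0, 0, 9, 0], [0, 0, 3, 0], [0, 0, 0, 0], [0, 0, 0, 0], [0, 0, 0, 0], [0, 0, 0, 0]]
  ]
}}

```text
clock: 43.9
eef_pos: [0.471, -0.2204, 0.1398]
tool_rot: [0.704, 0.707, 0.061, 0.04]
ft_force: [0.6, -0.2, -2.7]
grip_width: 0.0559
```

```bash
python3 -c "
from h import *
rep(.4685,-.2315,.1015,90)
near('n8',[.4668,-.231,.06])"
```

```text
t 43.9 p [ 0.471  -0.2204  0.1398] psi 90.4 toolz [ 0.1418  0.0297 -0.9895] w 0.0559 F [ 0.6 -0.2 -2.7] q [-0.489  0.276 -0.255  0.928  0.093 -0.488]
delta tool mm [-12.2  -7.9  37.2] turn 0.4
top 297 187 scale 5.0
scene 315 142 scale 5.0
```

View pics/n8.png

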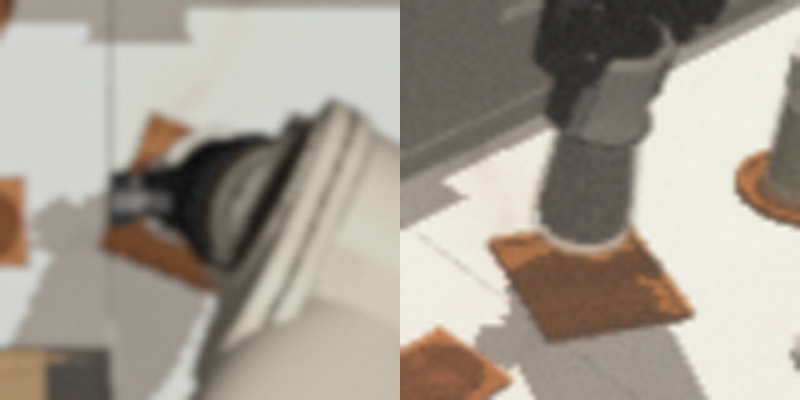

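The mill hangs upright over the tray, whose centre is about (592,283) in the scene crop. I'll shift it about 12 mm and lower it.

{"name": "apply_moves", "arguments": {
  "moves": [
    [[-3, -2, 0, 0], [-4, -2, 3, 0], [-4, -2, 7, 0], [-1, -1, 8, 0], [0, -1, 7, 0], [0, 0, 5, 0], [0, 0, 3, 0], [0, 0, 0, 0], [0, 0, 0, 0], [0, 0, 0, 0]]
  ]
}}

```text
clock: 45.0
eef_pos: [0.4667, -0.2328, 0.1015]
tool_rot: [0.704, 0.706, 0.06, 0.039]
ft_force: [-1.3, -0.0, -3.3]
grip_width: 0.056
```

```bash
python3 -c "
from h import *
rep(.4685,-.2315,.1003,90)"
```

```text
t 45.0 p [ 0.4667 -0.2328  0.1015] psi 90.32 toolz [ 0.14    0.0305 -0.9897] w 0.056 F [-1.3 -0.  -3.3] q [-0.515  0.324 -0.3    0.839  0.096 -0.513]
delta tool mm [1.3 1.6 1.5] turn 0.32
```

{"name": "apply_moves", "arguments": {
  "moves": [
    [[1, 1, 0.6, 0], [0, 0, 0.6, 0], [0, 0, 0.5, 0], [0, 0, 0.4, 0], [0, 0, 0, 0], [0, 0, 0, 0], [0, 0, 0, 0], [0, 0, 0, 0], [0, 0, 0, 0], [0, 0, 0, 0]]
  ]
}}

```text
clock: 46.0
eef_pos: [0.4689, -0.232, 0.1006]
tool_rot: [0.704, 0.707, 0.061, 0.04]
ft_force: [0.7, 0.2, -2.8]
grip_width: 0.0559
```

{"name": "apply_moves", "arguments": {
  "moves": [
    [[0, 0, 0.6, 0], [0, 0, 0.5, 0], [0, 0, 0.5, 0], [0, 0, 0, 0], [0, 0, 0, 0], [0, 0, 0, 0], [0, 0, 0, 0], [0, 0, 0, 0], [0, 0, 0, 0], [0, 0, 0, 0]]
  ]
}}

```text
clock: 47.0
eef_pos: [0.4697, -0.232, 0.1005]
tool_rot: [0.704, 0.707, 0.061, 0.041]
ft_force: [-1.0, 1.4, -0.2]
grip_width: 0.056
```

{"name": "apply_moves", "arguments": {
  "moves": [
    [[0, 0, 0, 0], [0, 0, 0, 0], [0, 0, 0, 0], [0, 0, 0, 0], [0, 0, 0, 0], [0, 0, 0, 0], [0, 0, 0, 0], [0, 0.5, -3, 0], [0, 1, -6, 0], [0, 2, -12, 0]]
  ],
  "hand": 1
}}

```text
clock: 48.0
eef_pos: [0.4702, -0.2327, 0.1216]
tool_rot: [0.704, 0.707, 0.061, 0.041]
ft_force: [-0.6, 0.0, 0.5]
grip_width: 0.0854
```

{"name": "apply_moves", "arguments": {
  "moves": [
    [[0, 3, -20, 0], [0, 4, -28, 0], [0, 4, -30, 0], [5, 2, -22, 0], [15, 1, -10, 0], [30, 0, 0, 0], [40, 0, 0, 0], [40, 0, 0, 0], [40, 0, 0, 0], [40, 0, 0, 0]]
  ]
}}

```text
clock: 49.0
eef_pos: [0.467, -0.0207, 0.2466]
tool_rot: [0.707, 0.703, 0.062, 0.043]
ft_force: [0.4, 0.1, 1.2]
grip_width: 0.0857
```

```bash
python3 - <<'E'
from h import *
rep(.457,.380,.2,-20)
near('n9',[.4668,-.231,.06])
for n in('top','scene'):
    c=np.load(f'pics/{n}0.npz'); g=cv2.cvtColor(c['color'],cv2.COLOR_RGB2GRAY)
    u,v=proj(c,[.457,.38,.01]).astype(int); m=np.zeros_like(g); m[v-28:v+23,u-34:u+34]=(g>90)[v-28:v+23,u-34:u+34]
    k,l,s,ce=cv2.connectedComponentsWithStats(m); i=l[v-5:v+5,u-5:u+5].max()
    W=np.array([ray(c,uu,vv,.010)[:2] for vv,uu in np.argwhere(l==i)])
    d=np.linalg.svd(W-W.mean(0))[2][0]; d*=np.sign(d[1]); t=(W-W.mean(0))@d; nn=np.array([-d[1],d[0]]); o=(W-W.mean(0))@nn
    print(n,s[i],'ang',np.degrees(np.arctan2(d[1],d[0])).round(1),'len',np.ptp(t).round(4),'mid',(W.mean(0)+d*(t.max()+t.min())/2).round(4))
    for a in np.linspace(t.min(),t.max(),8)[:-1]:
        q=(t>=a)&(t<a+np.ptp(t)/7); print((a*1000).round(),(o[q].mean()*1000).round(1),(np.ptp(o[q])*1000).round(1),W[q].mean(0).round(4))
E
```

```text
t 49.0 p [ 0.467  -0.0207  0.2466] psi 89.78 toolz [ 0.149   0.0268 -0.9885] w 0.0857 F [0.4 0.1 1.2] q [-0.067  0.066 -0.22   1.137  0.037 -0.058]
delta tool mm [399.2 -20.   55.3] turn 109.78
top 297 187 scale 5.0
scene 315 142 scale 5.0
top [108 218  44  23 292] ang 67.5 len 0.1371 mid [0.4565 0.3805]
-75.0 -0.1 18.1 [0.4342 0.3263]
-56.0 -0.2 16.9 [0.4415 0.344 ]
-36.0 0.3 14.3 [0.4486 0.3623]
-17.0 0.3 13.1 [0.456  0.3803]
3.0 0.1 19.7 [0.4644 0.3999]
22.0 -0.1 31.6 [0.4717 0.417 ]
42.0 -0.1 29.0 [0.4786 0.4336]
scene [127 296  63  17 362] ang 66.2 len 0.1323 mid [0.4601 0.3813]
-74.0 1.5 14.5 [0.4358 0.3298]
-55.0 0.0 14.1 [0.4447 0.3464]
-36.0 -1.8 10.1 [0.4542 0.3635]
-17.0 -2.8 9.2 [0.4628 0.3803]
1.0 -1.1 15.5 [0.4694 0.3996]
20.0 1.4 26.2 [0.474  0.4164]
39.0 -0.3 25.8 [0.4825 0.4314]
```

View pics/n9.png

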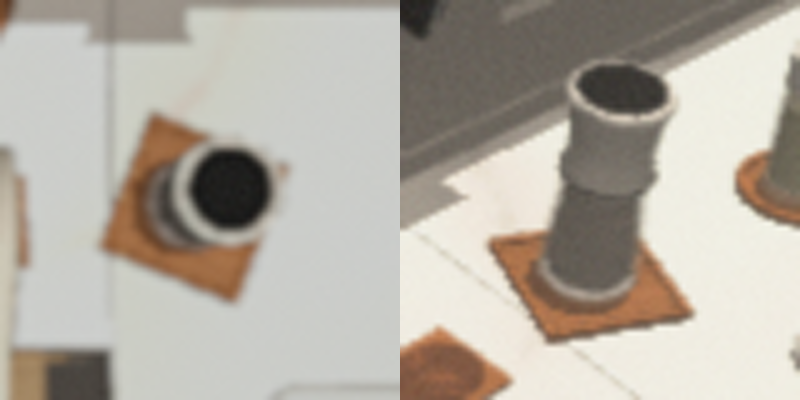

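The mill stands centred in the tray, and the spoon's midpoint is (0.457, 0.3805) with its axis at 67.5°. I move over to it and turn across it.

{"name": "apply_moves", "arguments": {
  "moves": [
    [[42, -2, 2, 0], [44, -2, 5, 0], [44, -2, 5, 0], [44, -2, 5, 0], [44, -2, 5, 0], [44, -2, 5, 0], [44, -2, 5, 0], [44, -2, 5, 0], [30, -2, 4, 0], [15, 0, 0, 0]]
  ],
  "hand": -0.4
}}

```text
clock: 50.1
eef_pos: [0.452, 0.3887, 0.2102]
tool_rot: [0.707, 0.703, 0.061, 0.044]
ft_force: [0.3, -0.5, -0.3]
grip_width: 0.026
```

{"name": "apply_moves", "arguments": {
  "moves": [
    [[0, 0, 0, -8.5], [0, 0, 0, -8.5], [0, 0, 0, -8.5], [0, 0, 0, -8.5], [0, 0, 0, -8.5], [0, 0, 0, -8.5], [0, 0, 0, -8.5], [0, 0, 0, -8.5], [0, 0, 0, 0], [0, 0, 0, 0]]
  ]
}}

```text
clock: 51.1
eef_pos: [0.449, 0.3873, 0.2034]
tool_rot: [0.187, 0.98, 0.02, 0.068]
ft_force: [0.8, -0.5, -0.3]
grip_width: 0.0257
```

```bash
python3 -c "
from h import *
rep(.457,.3805,.09,157.5)"
```

```text
t 51.1 p [0.449  0.3873 0.2034] psi 158.13 toolz [ 0.1399  0.0147 -0.99  ] w 0.0257 F [ 0.8 -0.5 -0.3] q [ 0.753  0.361  0.045  1.141 -0.085 -0.445]
delta tool mm [  4.2 -10.8 113.3] turn 0.63
```

{"name": "apply_moves", "arguments": {
  "moves": [
    [[1, -1, 8, 0.6], [1, -2, 18, 0], [2, -2, 24, 0], [2, -3, 28, 0], [2, -3, 28, 0], [1, -2, 20, 0], [1, -1, 11, 0], [0, 0, 5, 0], [0, 0, 0, 0], [0, 0, 0, 0]]
  ]
}}

```text
clock: 52.1
eef_pos: [0.4547, 0.3795, 0.0536]
tool_rot: [0.202, 0.977, 0.022, 0.068]
ft_force: [0.2, 0.2, -0.1]
grip_width: 0.0256
```

```bash
python3 -c "
from h import *
rep(.455,.380,.030,157.5)
near('n10',[.457,.3805,.02])"
```

```text
t 52.1 p [0.4547 0.3795 0.0536] psi 156.41 toolz [ 0.1409  0.0156 -0.9899] w 0.0256 F [ 0.2  0.2 -0.1] q [ 0.736  0.497 -0.172  0.786 -0.083 -0.433]
delta tool mm [ 2.8 -1.  23.5] turn -1.09
top 88 189 scale 5.0
scene 118 260 scale 5.0
```

View pics/n10.png

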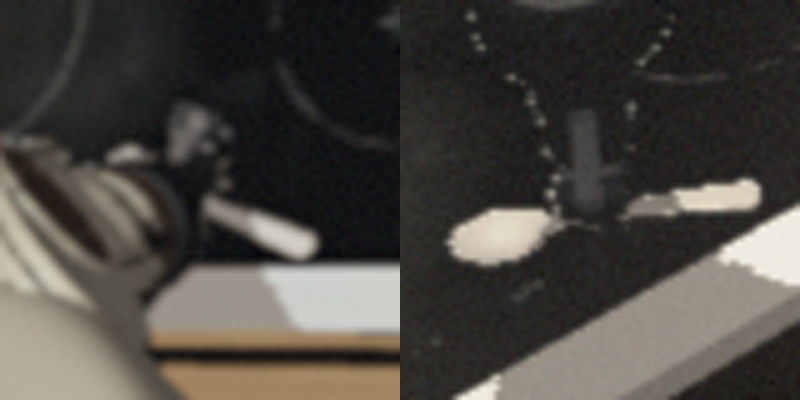

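{"name": "apply_moves", "arguments": {
  "moves": [
    [[1, 0, 4, -1], [1, -1, 6, 0], [1, 0, 6, 0], [0, 0, 5, 0], [0, 0, 3, 0], [0, 0, 1, 0], [0, 0, 0, 0], [0, 0, 0, 0], [0, 0, 0, 0], [0, 0, 0, 0]]
  ]
}}

```text
clock: 53.2
eef_pos: [0.4567, 0.3818, 0.0291]
tool_rot: [0.193, 0.979, 0.024, 0.069]
ft_force: [0.6, -0.6, -0.8]
grip_width: 0.0257
```

```bash
python3 - <<'E'
from h import *
rep(.4545,.380,.0255,157.5)
o=telemetry.get_obs(); R=Ro.from_quat(o['tool_rot']).as_matrix(); p=np.array(o['eef_pos'])
c=shot('scene','n11'); u,v=proj(c,[.457,.3805,.015]).astype(int)
s=10; im=cv2.resize(c['color'][v-25:v+25,u-35:u+35,::-1],None,fx=s,fy=s,interpolation=cv2.INTER_CUBIC); im=np.clip(im*1.8,0,255).astype(np.uint8)
for k in(-13,13,-4,4):
    q=p+R@np.array([k,0,17])/1000; a=(proj(c,q)-[u-35,v-25])*s+s/2; print(k,q.round(4),a.round()); cv2.circle(im,(int(a[0]),int(a[1])),4,(0,0,255),1)
cv2.imwrite('pics/n11c.png',im)
E
```

```text
t 53.2 p [0.4567 0.3818 0.0291] psi 157.47 toolz [ 0.1449  0.0194 -0.9892] w 0.0257 F [ 0.6 -0.6 -0.8] q [ 0.736  0.53  -0.194  0.726 -0.083 -0.451]
delta tool mm [ 1.8 -2.7  3.2] turn -0.03
-13 [0.4711 0.3772 0.0139] [342. 209.]
13 [0.4473 0.3871 0.0106] [350. 317.]
-4 [0.4628 0.3806 0.0128] [345. 246.]
4 [0.4555 0.3836 0.0118] [347. 279.]
```

View pics/n11c.png

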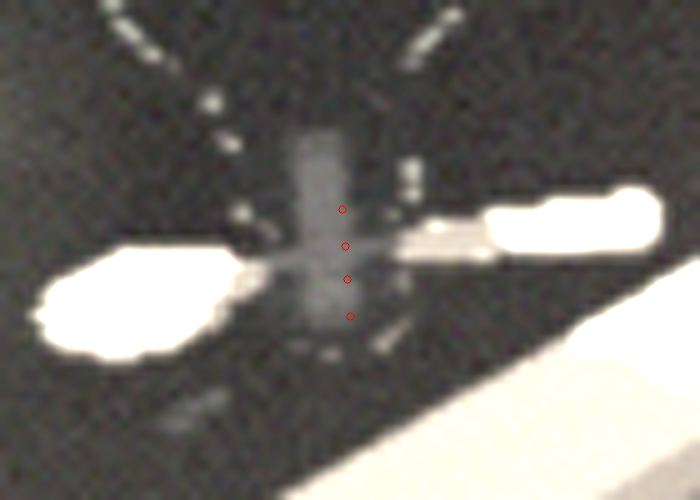

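{"name": "apply_moves", "arguments": {
  "moves": [
    [[-1, -1, 1, 0], [-1, 0, 1, 0], [0, 0, 0.7, 0], [0, 0, 0, 0], [0, 0, 0, 0], [0, 0, 0, 0], [0, 0, 0, 0], [0, 0, 0, 0], [0, 0, 0, 0], [0, 0, 0, 0]]
  ]
}}

```text
clock: 54.25
eef_pos: [0.4589, 0.3802, 0.0269]
tool_rot: [0.192, 0.979, 0.024, 0.07]
ft_force: [0.7, 0.2, 0.0]
grip_width: 0.0255
```

{"name": "apply_moves", "arguments": {
  "moves": [
    [[0, 0, 0.8, 0], [0, 0, 0.6, 0], [0, 0, 0, 0], [0, 0, 0, 0], [0, 0, 0, 0], [0, 0, 0, 0], [0, 0, 0, 0], [0, 0, 0, 0], [0, 0, 0, 0], [0, 0, 0, 0]]
  ]
}}

```text
clock: 55.25
eef_pos: [0.4591, 0.3804, 0.0255]
tool_rot: [0.192, 0.979, 0.024, 0.07]
ft_force: [0.2, 0.0, -0.4]
grip_width: 0.0256
```

{"name": "apply_moves", "arguments": {
  "moves": [
    [[0, 0, 0, 0], [0, 0, 0, 0], [0, 0, 0, 0], [0, 0, 0, 0], [0, 0, 0, 0], [0, 0, 0, 0], [0, 0, 0, 0], [0, 0, 0, 0], [0, 0, 0, 0], [0, 0, 0, 0]]
  ],
  "hand": -1
}}

```text
clock: 56.25
eef_pos: [0.4628, 0.3828, 0.0408]
tool_rot: [0.193, 0.978, 0.029, 0.076]
ft_force: [-0.6, -0.3, -0.1]
grip_width: -0.0002
```

```bash
python3 -c "
from h import *
rep()"
```

```text
t 56.25 p [0.4628 0.3828 0.0408] psi 157.38 toolz [ 0.1593  0.0276 -0.9868] w -0.0002 F [-0.6 -0.3 -0.1] q [ 0.732  0.514 -0.187  0.732 -0.086 -0.456]
```

```bash
python3 - <<'E'
from h import *
c=shot('scene','n12'); u,v=proj(c,[.457,.3805,.015]).astype(int); s=8
im=cv2.resize(c['color'][v-35:v+35,u-45:u+45,::-1],None,fx=s,fy=s,interpolation=cv2.INTER_CUBIC); cv2.imwrite('pics/n12c.png',np.clip(im*1.5,0,255).astype(np.uint8)); print(u-45,v-35)
E
```

```text
114 267
```

View pics/n12c.png

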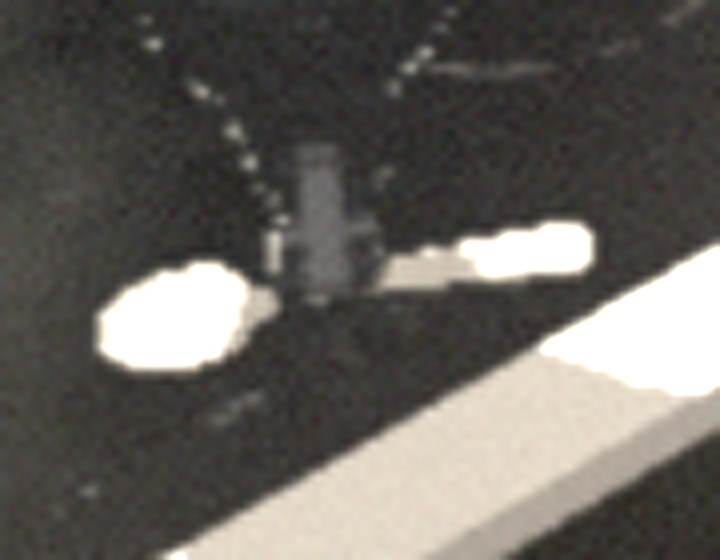

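The picture shows the fingers shut on top of the spoon handle without catching it; the spoon runs from (98,325) to (595,248), so it has barely moved. That was the last permitted picture, so I work numerically from here. First I check how far the tips reach.

```bash
python3 - <<'E'
from h import *
o=telemetry.get_obs(); R=Ro.from_quat(o['tool_rot']).as_matrix(); p=np.array(o['eef_pos'])
c=np.load('pics/n12.npz'); print('tipseen',114+325/8-.5+.06,267+298/8-.5)
for d in(14,17,20,23,26,30): print(d,[proj(c,p+R@np.array([k,0,d])/1000).round(1).tolist() for k in(0,8,14)])
R=Ro.from_quat([.193,.979,.024,.069]).as_matrix(); p=np.array([.4567,.3818,.0291]); c=np.load('pics/n11.npz'); print('tipseen 25mm',124+32.5-.5,277+34.5-.5)
for d in(8,11,14,17,20,23): print(d,[proj(c,p+R@np.array([k,0,d])/1000).round(1).tolist() for k in(13,21,27)])
c=np.load('pics/n12.npz'); g=cv2.cvtColor(c['color'],cv2.COLOR_RGB2GRAY)
for z in(.008,.010,.014): print(z,ray(c,114+98/8,267+325/8,z)[:2].round(4),ray(c,114+595/8,267+248/8,z)[:2].round(4))
print(g[285:312,145:170])
E
```

```text
tipseen 154.185 303.75
14 [[155.5, 297.1], [155.8, 300.4], [155.9, 302.9]]
17 [[155.6, 297.8], [155.8, 301.1], [156.0, 303.6]]
20 [[155.7, 298.5], [155.9, 301.8], [156.1, 304.3]]
23 [[155.8, 299.2], [156.0, 302.5], [156.2, 305.0]]
26 [[155.8, 299.9], [156.1, 303.2], [156.2, 305.7]]
30 [[155.9, 300.8], [156.2, 304.1], [156.3, 306.6]]
tipseen 25mm 156.0 311.0
8 [[158.2, 306.1], [158.5, 309.5], [158.7, 312.1]]
11 [[158.3, 306.8], [158.6, 310.2], [158.8, 312.8]]
14 [[158.4, 307.5], [158.7, 310.9], [158.9, 313.5]]
17 [[158.5, 308.2], [158.8, 311.6], [158.9, 314.2]]
20 [[158.6, 308.9], [158.9, 312.3], [159.0, 314.8]]
23 [[158.7, 309.6], [158.9, 313.0], [159.1, 315.5]]
0.008 [0.4911 0.4422] [0.4347 0.322 ]
0.01 [0.4895 0.4424] [0.4333 0.3226]
0.014 [0.4864 0.4428] [0.4305 0.3236]
[[ 33  37  28  32  36  38  50  55  55  60  55  41  33  32  33  33  34  31
   36  33  29  31  31  35  28]
 [ 69  40  33  36  33  40  53  61  57  58  54  42  38  31  34  38  30  31
   31  29  30  34  33  31  36]
 [ 98  46  30  37  41  38  49  54  51  59  50  48  39  36  33  34  36  40
   35  35  28  33  32  36  31]
 
[... 1819 characters left out ...]
46  47  32  32  34  37  41  43  37  46
   53  46  46  42  34  41  38]
 [124 122 100  62  31  37  36  36  35  39  34  41  36  38  37  36  40  40
   43  41  45  36  38  36  33]
 [114  68  49  40  38  38  36  34  32  37  41  37  40  40  36  38  39  40
   39  43  44  44  36  35  34]
 [ 67  38  35  37  37  35  35  37  38  37  40  44  42  30  33  37  38  34
   35  42  44  36  36  38  38]
 [ 53  35  42  35  35  40  35  39  43  37  40  42  42  38  31  34  37  35
   34  38  36  37  34  33  37]
 [ 41  35  35  38  38  40  37  37  40  37  39  44  41  38  32  35  37  31
   32  38  38  33  36  36  37]
 [ 37  38  38  32  35  40  36  39  39  37  44  45  47  44  40  34  34  35
   35  35  35  39  38  36  32]]
```

Comparing the two cameras' centre lines, the handle arches up at mid-length to about 0.012–0.016 m. The fingertips swung down on top of it while closing from 25 mm. I'll lift, pre-close to 15 mm, and re-measure the spoon.

{"name": "apply_moves", "arguments": {
  "moves": [
    [[-1, 0, -6, 0], [-1, 1, -12, 0], [-2, 1, -15, 0], [-1, 1, -10, 0], [0, 0, -4, 0], [0, 0, 0, 0], [0, 0, 0, 0], [0, 0, 0, 0], [0, 0, 0, 0], [0, 0, 0, 0]]
  ],
  "hand": -0.65
}}

```text
clock: 57.3
eef_pos: [0.4601, 0.3818, 0.0905]
tool_rot: [0.193, 0.978, 0.028, 0.075]
ft_force: [-0.3, 0.0, 0.1]
grip_width: 0.0147
```

```bash
cat > sp.py <<'E'
from h import *
def ends(c,thr=90):
    g=cv2.cvtColor(c['color'],cv2.COLOR_RGB2GRAY); u,v=proj(c,[.457,.38,.01]).astype(int); m=np.zeros_like(g); m[v-28:v+23,u-36:u+36]=(g>thr)[v-28:v+23,u-36:u+36]
    k,l,s,ce=cv2.connectedComponentsWithStats(m); out=[]
    for i in range(1,k):
        if 25<s[i,4]<600: out.append((s[i].tolist(),ce[i].round(1).tolist(),ray(c,*ce[i],.010)[:2].round(4).tolist()))
    return out
E
python3 - <<'E'
from sp import *
rep(.4545,.380,.06,157.5)
c=shot('scene','s13')
for f in(np.load('pics/scene0.npz'),c): print(ends(f,110))
b=np.load('pics/scene0.npz')['color'].astype(int).mean(2); n=c['color'].astype(int).mean(2)
u,v=proj(c,[.457,.38,.01]).astype(int)
# handle end and bowl patch shift by phase correlation / matching
for nm,(x,y,w,h) in {'bowl':(u-36,v-6,26,22),'handle':(u+10,v-16,28,16)}.items():
    t=b[y:y+h,x:x+w].astype(np.float32); S=n[y-6:y+h+6,x-6:x+w+6].astype(np.float32)
    r=cv2.matchTemplate(S,t,cv2.TM_CCOEFF_NORMED); print(nm,r.max().round(3),np.array(cv2.minMaxLoc(r)[3])-6)
E
```

```text
t 57.3 p [0.4601 0.3818 0.0905] psi 157.39 toolz [ 0.1572  0.0259 -0.9872] w 0.0147 F [-0.3  0.   0.1] q [ 0.734  0.452 -0.137  0.847 -0.086 -0.454]
delta tool mm [ 8.6 -6.3 29.2] turn -0.11
[([127, 296, 63, 17, 342], [154.0, 303.6], [0.4642, 0.3899]), ([154, 303, 41, 23, 498], [180.5, 317.5], [0.3996, 0.3595])]
[([126, 295, 62, 16, 318], [152.3, 302.3], [0.4693, 0.3915]), ([155, 303, 40, 23, 485], [180.7, 317.5], [0.3994, 0.3591])]
bowl 0.982 [-2 -1]
handle 0.949 [-2 -1]
```

{"name": "apply_moves", "arguments": {
  "moves": [
    [[1, -1, 5, 0], [2, -1, 10, 0], [2, -1, 12, 0], [1, -1, 10, 0], [1, -1, 6, 0], [0, 0, 2, 0], [0, 0, 0, 0], [0, 0, 0, 0], [0, 0, 0, 0], [0, 0, 0, 0]]
  ]
}}

```text
clock: 58.35
eef_pos: [0.4579, 0.38, 0.0387]
tool_rot: [0.193, 0.978, 0.027, 0.074]
ft_force: [0.5, 0.3, 0.6]
grip_width: 0.0151
```

```bash
python3 -c "
from h import *
rep(.459,.3812,.026,157.5)"
```

```text
t 58.35 p [0.4579 0.38   0.0387] psi 157.41 toolz [ 0.1547  0.0235 -0.9877] w 0.0151 F [0.5 0.3 0.6] q [ 0.734  0.512 -0.197  0.731 -0.086 -0.453]
delta tool mm [ 1.1  0.5 12.7] turn -0.09
```

{"name": "apply_moves", "arguments": {
  "moves": [
    [[1, 0, 2, 0], [0, 1, 2, 0], [0, 0, 2, 0], [0, 0, 2, 0], [0, 0, 2, 0], [0, 0, 1.5, 0], [0, 0, 1, 0], [0, 0, 0, 0], [0, 0, 0, 0], [0, 0, 0, 0]]
  ]
}}

```text
clock: 59.35
eef_pos: [0.46, 0.3826, 0.0307]
tool_rot: [0.192, 0.978, 0.028, 0.075]
ft_force: [-0.7, 0.2, 0.7]
grip_width: 0.0152
```

```bash
python3 - <<'E'
from sp import *
rep(.459,.3812,.026,157.5)
E
```

```text
t 59.35 p [0.46   0.3826 0.0307] psi 157.42 toolz [ 0.1582  0.0264 -0.9871] w 0.0152 F [-0.7  0.2  0.7] q [ 0.735  0.525 -0.201  0.71  -0.087 -0.453]
delta tool mm [ 1.  -2.1  4.5] turn -0.08
```

{"name": "apply_moves", "arguments": {
  "moves": [
    [[1, -1, 1, 0], [0, -1, 1, 0], [0, 0, 1, 0], [0, 0, 1, 0], [0, 0, 1, 0], [0, 0, 0, 0], [0, 0, 0, 0], [0, 0, 0, 0], [0, 0, 0, 0], [0, 0, 0, 0]]
  ]
}}

```text
clock: 60.35
eef_pos: [0.4599, 0.3826, 0.0304]
tool_rot: [0.192, 0.978, 0.03, 0.077]
ft_force: [-0.9, -1.1, 3.0]
grip_width: 0.0152
```

```bash
python3 - <<'E'
from sp import *
rep(.459,.3812,.026,157.5)
c=shot('scene','s14'); print(ends(c,110))
b=np.load('pics/s13.npz')['color'].astype(int).mean(2); n=c['color'].astype(int).mean(2)
u,v=proj(c,[.457,.38,.01]).astype(int)
for nm,(x,y,w,h) in {'bowl':(u-36,v-6,26,22),'handle':(u+10,v-16,28,16)}.items():
    t=b[y:y+h,x:x+w].astype(np.float32); S=n[y-6:y+h+6,x-6:x+w+6].astype(np.float32)
    r=cv2.matchTemplate(S,t,cv2.TM_CCOEFF_NORMED); print(nm,r.max().round(3),np.array(cv2.minMaxLoc(r)[3])-6)
E
```

```text
t 60.35 p [0.4599 0.3826 0.0304] psi 157.43 toolz [ 0.1621  0.03   -0.9863] w 0.0152 F [-0.9 -1.1  3. ] q [ 0.735  0.522 -0.207  0.7   -0.087 -0.454]
delta tool mm [ 0.9 -2.1  4.2] turn -0.07
[([163, 295, 25, 7, 114], [176.1, 298.3], [0.4483, 0.3449]), ([126, 301, 24, 11, 189], [136.5, 305.7], [0.4813, 0.4226]), ([155, 303, 40, 23, 485], [180.8, 317.6], [0.3992, 0.3591])]
bowl 0.979 [0 0]
handle 0.978 [0 0]
```

```bash
python3 - <<'E'
from sp import *
for f in('scene0','s13','top0'):
    c=np.load(f'pics/{f}.npz'); g=cv2.cvtColor(c['color'],cv2.COLOR_RGB2GRAY).astype(int)
    cols=range(148,168,3) if f!='top0' else range(118,140,3)
    for u in cols:
        v0=int(proj(c,[.46,.382,.012])[1]); w=np.clip(g[v0-14:v0+10,u]-45,0,None); w[w<25]=0
        if f=='top0': w=np.clip(g[v0-14:v0+14,u]-45,0,None); w[w<25]=0
        vs=v0-14+np.arange(len(w)); vc=(w*vs).sum()/w.sum(); print(f,u,round(vc,2),'n',(w>0).sum(),[ray(c,u,vc,z)[:2].round(4).tolist() for z in(.008,.013)])
o=telemetry.get_obs(); R=Ro.from_quat(o['tool_rot']).as_matrix(); p=np.array(o['eef_pos']); c=np.load('pics/s14.npz')
for k in(-7.5,0,7.5): q=p+R@np.array([k,0,17])/1000; print(k,q.round(4),proj(c,q).round(1))
E
```

```text
scene0 148 304.32 n 6 [[0.4715, 0.4008], [0.4677, 0.4016]]
scene0 151 303.29 n 4 [[0.4701, 0.3945], [0.4664, 0.3953]]
scene0 154 302.56 n 4 [[0.468, 0.3884], [0.4643, 0.3893]]
scene0 157 301.74 n 4 [[0.4662, 0.3822], [0.4625, 0.3831]]
scene0 160 301.55 n 4 [[0.4628, 0.3767], [0.4591, 0.3776]]
scene0 163 301.05 n 5 [[0.4601, 0.3708], [0.4565, 0.3718]]
scene0 166 300.75 n 5 [[0.457, 0.3651], [0.4534, 0.3662]]
s13 148 300.03 n 5 [[0.4818, 0.3962], [0.4779, 0.3971]]
s13 151 301.78 n 3 [[0.4737, 0.3928], [0.4699, 0.3937]]
s13 154 300.96 n 3 [[0.4718, 0.3866], [0.4681, 0.3875]]
s13 157 298.52 n 4 [[0.4739, 0.3786], [0.4701, 0.3795]]
s13 160 300.03 n 3 [[0.4664, 0.375], [0.4627, 0.3759]]
s13 163 299.37 n 4 [[0.4641, 0.3689], [0.4604, 0.3699]]
s13 166 299.3 n 4 [[0.4604, 0.3635], [0.4568, 0.3645]]
top0 118 223.96 n 11 [[0.4729, 0.416], [0.4725, 0.4146]]
top0 121 224.59 n 8 [[0.471, 0.4069], [0.4707, 0.4056]]
top0 124 227.79 n 6 [[0.4616, 0.3975], [0.4613, 0.3961]]
top0 127 228.76 n 5 [[0.4588, 0.3884], [0.4585, 0.3871]]
top0 130 229.99 n 5 [[0.4552, 0.3792], [0.455, 0.3779]]
top0 133 231.38 n 6 [[0.4512, 0.3701], [0.4509, 0.3688]]
top0 136 232.56 n 6 [[0.4478, 0.361], [0.4475, 0.3597]]
top0 139 234.07 n 8 [[0.4434, 0.3518], [0.4432, 0.3506]]
-7.5 [0.4696 0.3803 0.0147] [156.7 298.4]
0 [0.4627 0.3831 0.0137] [156.9 301.5]
7.5 [0.4558 0.386  0.0126] [157.1 304.6]
```

{"name": "apply_moves", "arguments": {
  "moves": [
    [[0, 0, -4, 0], [-1, 0, -4, 0], [-2, 0, 0, 0], [-2, 0, 0, 0], [0, 0, 0, 0], [0, 0, 0, 0], [0, 0, 2, 0], [0, 0, 2, 0], [0, 0, 0, 0], [0, 0, 0, 0]]
  ],
  "hand": -0.48
}}

```text
clock: 61.4
eef_pos: [0.4637, 0.3798, 0.0337]
tool_rot: [0.192, 0.978, 0.029, 0.076]
ft_force: [0.3, -0.4, 0.1]
grip_width: 0.022
```

{"name": "apply_moves", "arguments": {
  "moves": [
    [[0, 0, 2, 0], [0, 0, 2, 0], [0, 0, 2, 0], [0, 0, 1, 0], [0, 0, 1, 0], [0, 0, 1, 0], [0, 0, 0, 0], [0, 0, 0, 0], [0, 0, 0, 0], [0, 0, 0, 0]]
  ]
}}

```text
clock: 62.4
eef_pos: [0.463, 0.3817, 0.0254]
tool_rot: [0.191, 0.978, 0.031, 0.074]
ft_force: [-2.6, -0.2, 1.6]
grip_width: 0.0226
```

```bash
python3 - <<'E'
from sp import *
rep(.459,.3812,.024,157.5)
E
```

```text
t 62.4 p [0.463  0.3817 0.0254] psi 157.58 toolz [ 0.1562  0.0324 -0.9872] w 0.0226 F [-2.6 -0.2  1.6] q [ 0.728  0.533 -0.203  0.695 -0.08  -0.463]
delta tool mm [ 3.7 -2.1  0.8] turn 0.08
```

{"name": "apply_moves", "arguments": {
  "moves": [
    [[0, 0, 0, 0], [0, 0, 0, 0], [0, 0, 0, 0], [0, 0, 0, 0], [0, 0, 0, 0], [0, 0, 0, 0], [0, 0, 0, 0], [0, 0, 0, 0], [0, 0, 0, 0], [0, 0, 0, 0]]
  ],
  "hand": -1
}}

```text
clock: 63.4
eef_pos: [0.464, 0.3829, 0.0307]
tool_rot: [0.191, 0.978, 0.033, 0.075]
ft_force: [0.4, 0.3, 3.8]
grip_width: 0.0118
```

```bash
python3 - <<'E'
from sp import *
rep(.459,.3812,.024,157.5)
c=shot('scene','s15'); print(ends(c,110))
b=np.load('pics/s13.npz')['color'].astype(int).mean(2); n=c['color'].astype(int).mean(2)
u,v=proj(c,[.457,.38,.01]).astype(int)
for nm,(x,y,w,h) in {'bowl':(u-36,v-6,22,22),'handle':(u+14,v-16,24,16)}.items():
    t=b[y:y+h,x:x+w].astype(np.float32); S=n[y-8:y+h+8,x-8:x+w+8].astype(np.float32)
    r=cv2.matchTemplate(S,t,cv2.TM_CCOEFF_NORMED); print(nm,r.max().round(3),np.array(cv2.minMaxLoc(r)[3])-8)
E
```

```text
t 63.4 p [0.464  0.3829 0.0307] psi 157.54 toolz [ 0.1593  0.0363 -0.9866] w 0.0118 F [0.4 0.3 3.8] q [ 0.728  0.526 -0.2    0.701 -0.079 -0.463]
delta tool mm [ 4.8 -4.1  5.8] turn 0.04
[([162, 292, 25, 10, 131], [175.5, 296.9], [0.4524, 0.3442]), ([126, 299, 23, 12, 206], [135.8, 304.6], [0.4848, 0.4228]), ([155, 303, 40, 23, 484], [180.7, 317.6], [0.3993, 0.3592])]
bowl 0.914 [-1  0]
handle 0.89 [-1 -2]
```

{"name": "apply_moves", "arguments": {
  "moves": [
    [[0, 0, -3, 0], [-1, 0, -6, 0], [-1, 1, -10, 0], [-1, 1, -10, 0], [-1, 0, -6, 0], [0, 0, -2, 0], [0, 0, 0, 0], [0, 0, 0, 0], [0, 0, 0, 0], [0, 0, 0, 0]]
  ]
}}

```text
clock: 64.45
eef_pos: [0.4624, 0.3811, 0.0707]
tool_rot: [0.191, 0.978, 0.032, 0.075]
ft_force: [-0.5, 0.1, -0.1]
grip_width: 0.012
```

```bash
python3 - <<'E'
from sp import *
rep()
o=telemetry.get_obs(); R=Ro.from_quat(o['tool_rot']).as_matrix(); p=np.array(o['eef_pos'])
c=shot('scene','s16'); g=cv2.cvtColor(c['color'],cv2.COLOR_RGB2GRAY)
u,v=proj(c,p).astype(int); print('tcp px',u,v)
m=np.zeros_like(g); m[v-40:v+35,u-50:u+45]=(g>100)[v-40:v+35,u-50:u+45]
k,l,s,ce=cv2.connectedComponentsWithStats(m)
for i in range(1,k):
    if s[i,4]>15: print(s[i],ce[i].round(1))
E
```

```text
t 64.45 p [0.4624 0.3811 0.0707] psi 157.5 toolz [ 0.1596  0.0347 -0.9866] w 0.012 F [-0.5  0.1 -0.1] q [ 0.728  0.472 -0.165  0.791 -0.08  -0.463]
tcp px 153 284
[160 281  26  10 139] [173.9 285.5]
[122 287  25  13 234] [133.1 293.2]
[167 301  31  18 298] [186.9 312.2]
```

The spoon lifted with the gripper: both its visible pieces moved up 11 px. Now I measure how it sits in the grip.

```bash
python3 - <<'E'
from sp import *
def meas(f,zs,box,thr=100):
    c=np.load(f'pics/{f}.npz'); g=cv2.cvtColor(c['color'],cv2.COLOR_RGB2GRAY); x0,x1,y0,y1=box
    P=[(uu+x0,vv+y0) for vv,uu in np.argwhere(g[y0:y1,x0:x1]>thr)]
    for z in zs:
        W=np.array([ray(c,a,b,z)[:2] for a,b in P]); d=np.linalg.svd(W-W.mean(0))[2][0]; d*=np.sign(d[1]); t=(W-W.mean(0))@d
        e=[W[t<t.min()+.008].mean(0),W[t>t.max()-.008].mean(0)]
        print(f,z,len(P),'svd ang',np.degrees(np.arctan2(d[1],d[0])).round(1),'len',np.ptp(t).round(4),'mid',((e[0]+e[1])/2).round(4),'ends',e[0].round(4),e[1].round(4),'ang',np.degrees(np.arctan2(*(e[1]-e[0])[::-1])).round(1))
meas('scene0',[.010],(120,192,290,315)); meas('s13',[.010],(120,192,293,313)); meas('s16',[.046,.050,.054],(118,188,279,301))
rep()
E
```

```text
scene0 0.01 457 svd ang 55.2 len 0.1387 mid [0.4459 0.3857] ends [0.4057 0.3344] [0.4862 0.4371] ang 51.9
s13 0.01 394 svd ang 56.4 len 0.1416 mid [0.4496 0.3858] ends [0.4081 0.3333] [0.4911 0.4384] ang 51.7
s16 0.046 373 svd ang 67.6 len 0.1321 mid [0.4705 0.3808] ends [0.447  0.3232] [0.494  0.4384] ang 67.8
s16 0.05 373 svd ang 67.6 len 0.1314 mid [0.4674 0.3816] ends [0.444  0.3243] [0.4908 0.4388] ang 67.8
s16 0.054 373 svd ang 67.6 len 0.1306 mid [0.4644 0.3822] ends [0.4409 0.3254] [0.4879 0.4389] ang 67.5
t 64.5 p [0.4624 0.3811 0.0707] psi 157.5 toolz [ 0.1594  0.0346 -0.9866] w 0.012 F [ 0.2  0.5 -0.6] q [ 0.728  0.472 -0.165  0.791 -0.08  -0.463]
```

{"name": "apply_moves", "arguments": {
  "moves": [
    [[-1, 1, -8, 0], [-2, 1, -16, 0], [-3, 2, -22, 0], [-3, 2, -20, 0], [-1, 1, -12, 0], [0, 0, 0, -6], [0, 0, 0, -7], [0, 0, 0, -7], [0, 0, 0, -5.3], [0, 0, 0, 0]]
  ]
}}

```text
clock: 65.5
eef_pos: [0.4617, 0.3813, 0.1567]
tool_rot: [-0.036, 0.996, 0.015, 0.081]
ft_force: [-0.3, 0.0, -0.7]
grip_width: 0.0117
```

```bash
python3 - <<'E'
from sp import *
rep(.4505,-.059,.13,182.8)
E
```

```text
t 65.5 p [0.4617 0.3813 0.1567] psi -175.96 toolz [ 0.16    0.035  -0.9865] w 0.0117 F [-0.3  0.  -0.7] q [ 0.729  0.384 -0.053  0.99  -0.081 -0.92 ]
delta tool mm [  46.  -438.7    9.2] turn 1.24
```

{"name": "apply_moves", "arguments": {
  "moves": [
    [[2, -20, 0, 0], [4, -40, 0, 0], [4, -42, 0, 0], [4, -42, 0, 0], [4, -42, 0, 0], [4, -42, 0, 0], [4, -42, 0, 0], [4, -42, 0, 0], [4, -42, 0, 0], [3, -30, 0, 0]]
  ]
}}

```text
clock: 66.5
eef_pos: [0.4526, -0.0115, 0.1438]
tool_rot: [-0.03, 0.996, 0.018, 0.086]
ft_force: [0.7, 0.0, -0.0]
grip_width: 0.0118
```

{"name": "apply_moves", "arguments": {
  "moves": [
    [[2, -18, 0, 0], [1, -10, 0, 0], [0, 0, 0, 0], [0, 0, 0, 0], [0, 0, 0, 0], [0, 0, 0, 0], [0, 0, 0, 0], [0, 0, 0, 0], [0, 0, 0, 0], [0, 0, 0, 0]]
  ]
}}

```text
clock: 67.5
eef_pos: [0.4515, -0.0404, 0.1436]
tool_rot: [-0.026, 0.996, 0.018, 0.086]
ft_force: [0.1, 0.2, -0.7]
grip_width: 0.0121
```

```bash
python3 - <<'E'
from sp import *
rep(.4505,-.059,.07,182.8)
E
```

```text
t 67.5 p [ 0.4515 -0.0404  0.1436] psi -177.19 toolz [ 0.1711  0.0404 -0.9844] w 0.0121 F [ 0.1  0.2 -0.7] q [-0.129  0.113 -0.459  0.833  0.062 -1.746]
delta tool mm [ 14.7 -20.8  71.6] turn 0.01
```

{"name": "apply_moves", "arguments": {
  "moves": [
    [[2, -4, 5, 0], [2, -5, 10, 0], [3, -5, 15, 0], [3, -5, 16, 0], [2, -2, 13, 0], [2, 0, 9, 0], [1, 0, 3, 0], [0, 0, 0, 0], [0, 0, 0, 0], [0, 0, 0, 0]]
  ]
}}

```text
clock: 68.5
eef_pos: [0.4483, -0.0628, 0.0635]
tool_rot: [-0.024, 0.996, 0.018, 0.085]
ft_force: [-0.3, 0.1, -0.3]
grip_width: 0.0119
```

```bash
python3 - <<'E'
from sp import *
rep(.4505,-.059,.034,182.8)
c=shot('scene','s17'); t=shot('top','t17')
o=telemetry.get_obs(); p=np.array(o['eef_pos'])
for cc,n in((c,'scene'),(t,'top')):
    u,v=proj(cc,[.4535,-.059,.04]).astype(int); hsv=cv2.cvtColor(cc['color'],cv2.COLOR_RGB2HSV); x0,y0=u-45,v-35
    # spoon: unsaturated bright over wood; print coarse map S<70 & V>100 as '#', wood 'w', dark '.'
    for r in range(y0,y0+66,2): print(''.join('w' if hsv[r,q,1]>110 else ('#' if hsv[r,q,2]>185 else ('+' if hsv[r,q,2]>110 else '.')) for q in range(x0,x0+95)),r) if n=='scene' else None
    print(n,x0,y0)
E
```

```text
t 68.5 p [ 0.4483 -0.0628  0.0635] psi -177.36 toolz [ 0.1686  0.0396 -0.9849] w 0.0119 F [-0.3  0.1 -0.3] q [-0.183  0.23  -0.571  0.611  0.07  -1.797]
delta tool mm [ 2.7  2.8 29.6] turn -0.16
##########+wwwwwwwwww+++++++++++++++........................................+###+....++++++++++ 179
#######++..+wwwwwwwwww++++++++++++++.......................................+###++.............. 181
######+w++...++++ww+...++++++++++++++.....................................+####+............... 183
#####+++ww+++........++www+++++++++++....................................+####+................ 185
###w+.++w+wwwwww++wwwwwwww++++++++++++....++............................+#####+................ 187
#www++.++wwww+ww+w+www++++.+ww++++++++....+#............................wwww++................. 189
wwww++++...++++www++++..+++wwwww++####+.................................wwww+.................. 191
wwww+++++#+++......++++++++wwwww+######.................................wwww+.................+ 193
wwwww++++++++++++++++++++++wwwww+#######+..............................+www+++................+ 195
+wwww
[... 1720 characters left out ...]
wwwwww..............wwww+++++++++++++++++#############+++++++..++++... 231
###################+wwwwwwww..............www+++++++++++++++++++++++#######++++++++....+.+..... 233
#####################+wwwwww......www.wwwww+++++++++++++++++++++++++++##+++++++++........+..... 235
#######################++wwwwwwwwwwwwww+++++++++++++++++++++++++++++++++++++.......+..+.++..... 237
##########################+wwwwwwwww+++++++++++++++++++++++++++++++++++++...............++..... 239
############################+wwww+###++++++++++++++++++++++++++++++++.......++.........+....... 241
######################################++++++++++++++++++++++++++++.....................+....... 243
scene 267 179
top 232 196
```

{"name": "apply_moves", "arguments": {
  "moves": [
    [[0, 1, 3, 0], [1, 1, 6, 0], [1, 1, 7, 0], [1, 0, 6, 0], [0, 0, 4, 0], [0, 0, 2, 0], [0, 0, 1, 0], [0, 0, 0, 0], [0, 0, 0, 0], [0, 0, 0, 0]]
  ]
}}

```text
clock: 69.6
eef_pos: [0.4516, -0.0584, 0.0337]
tool_rot: [-0.025, 0.996, 0.017, 0.087]
ft_force: [-1.7, -0.7, 2.4]
grip_width: 0.0121
```

```bash
python3 - <<'E'
from sp import *
rep(.4505,-.059,.0305,182.8)
E
```

```text
t 69.6 p [ 0.4516 -0.0584  0.0337] psi -177.31 toolz [ 0.1718  0.0391 -0.9844] w 0.0121 F [-1.7 -0.7  2.4] q [-0.171  0.284 -0.603  0.52   0.068 -1.786]
delta tool mm [ 1.6 -0.6  2.9] turn -0.11
```

{"name": "apply_moves", "arguments": {
  "moves": [
    [[0, 0, 0.5, 0], [0, 0, 0.5, 0], [0, 0, 0.5, 0], [0, 0, 0, 0], [0, 0, 0, 0], [0, 0, 0, 0], [0, 0, 0, 0], [0, 0, 0, 0], [0, 0, 0, 0], [0, 0, 0, 0]]
  ]
}}

```text
clock: 70.6
eef_pos: [0.4518, -0.0586, 0.0331]
tool_rot: [-0.025, 0.996, 0.017, 0.087]
ft_force: [-1.7, -0.4, 4.5]
grip_width: 0.0121
```

```bash
python3 - <<'E'
from sp import *
rep(.4505,-.059,.0305,182.8)
E
```

```text
t 70.6 p [ 0.4518 -0.0586  0.0331] psi -177.31 toolz [ 0.1728  0.0389 -0.9842] w 0.0121 F [-1.7 -0.4  4.5] q [-0.172  0.285 -0.604  0.517  0.068 -1.786]
delta tool mm [ 1.8 -0.5  2.3] turn -0.11
```

{"name": "apply_moves", "arguments": {
  "moves": [
    [[0, 0, 0, 0], [0, 0, 0, 0], [0, 0, 0, 0], [0, 0, 0, 0], [0, 0, 0, 0], [0, 0, 0, 0], [0, 0, -4, 0], [0, 0, -8, 0], [0, 0, -15, 0], [0, 0, -25, 0]]
  ],
  "hand": -0.2
}}

```text
clock: 71.6
eef_pos: [0.4402, -0.0599, 0.0829]
tool_rot: [-0.025, 0.996, 0.018, 0.083]
ft_force: [-0.3, -1.0, -0.5]
grip_width: 0.034
```

{"name": "apply_moves", "arguments": {
  "moves": [
    [[0, 0, -35, 0], [0, 0, -35, 0], [0, 15, -25, 0], [0, 35, -5, 0], [0, 42, 0, 0], [0, 42, 0, 0], [0, 42, 0, 0], [0, 42, 0, 0], [0, 42, 0, 0], [0, 30, 0, 0]]
  ]
}}

```text
clock: 72.6
eef_pos: [0.4108, 0.2316, 0.2088]
tool_rot: [-0.019, 0.995, 0.019, 0.095]
ft_force: [0.6, -1.0, 0.6]
grip_width: 0.0342
```

```bash
cat > fin.py <<'E'
from sp import *
import sys
rep()
for n in('top','scene'):
    c=shot(n,n+sys.argv[1]); im=c['color']; hsv=cv2.cvtColor(im,cv2.COLOR_RGB2HSV)
    ref=np.load(f'pics/{n}0.npz')['color'].astype(int)
    u,v=proj(c,[.4535,-.059,.008]).astype(int); r=30 if n=='top' else 45; h=16 if n=='top' else 30
    D=np.abs(im.astype(int)-ref).sum(2); sub=np.zeros(D.shape,np.uint8); sub[v-h:v+h,u-r:u+r]=((D>90)&(hsv[:,:,1]<100)&(hsv[:,:,2]>90))[v-h:v+h,u-r:u+r]
    k,l,s,ce=cv2.connectedComponentsWithStats(sub,connectivity=8); i=1+s[1:,4].argmax(); m=l==i
    W=np.array([ray(c,b,a,.010)[:2] for a,b in np.argwhere(m)]); d=np.linalg.svd(W-W.mean(0))[2][0]; d*=np.sign(d[1]); t=(W-W.mean(0))@d
    e=[W[t<t.min()+.008].mean(0),W[t>t.max()-.008].mean(0)]
    print(n,s[i],'len',np.ptp(t).round(4),'ends',e[0].round(4),e[1].round(4),'mid',((e[0]+e[1])/2).round(4),'ang',np.degrees(np.arctan2(d[1],d[0])).round(1))
    if n=='top':
        for rr in range(v-h,v+h): print(''.join('#' if m[rr,q] else ('w' if hsv[rr,q,1]>110 else '.') for q in range(u-r,u+r)))
E
python3 fin.py 18
```

```text
t 72.6 p [0.4108 0.2316 0.2088] psi -178.05 toolz [ 0.1875  0.0409 -0.9814] w 0.0342 F [ 0.6 -1.   0.6] q [ 0.552  0.074 -0.32   0.994 -0.064 -1.062]
top [255 226  45  10 273] len 0.1315 ends [ 0.4614 -0.1215] [0.4564 0.0027] mid [ 0.4589 -0.0594] ang 92.3
............................................................
............................................................
............................................................
............................................................
............................................................
............................................................
............................................................
............................................................
.................................................wwwwww.....
...........................wwwwwwwwwwwwwwwwwwwwwwwwwwww.....
........wwwwwwwwwwwwwwwwwwwwwwwwwwwwwwwwwwwwwwwwwwwwwww.....
........wwwww#######.wwwwwwwwwwwwwwwwwwwwwwwwwwwwwwwwww.....
........www###########.wwwwwwwwwwwwwwwwww.....#######ww.....
........ww##############..ww......################
[... 525 characters left out ...]
wwwwwwwwwwwwwwwwwwwwwwwwwwwwww....
........wwwwwwwwwwwwwwwwwwwwwwwwwwwwwwwwwwwwwwwwwwwwwwww....
........wwwwwwwwwwwwwwwwwwwwwwwwwwwwwwwwwwwwwwwwwwwwwww.....
........wwwwwwwwwwwwwwwwwwwwwwwwww..........................
........wwww................................................
............................................................
............................................................
............................................................
............................................................
............................................................
scene [291 211  37  22 180] len 0.1258 ends [ 0.4622 -0.1182] [ 4.609e-01 -4.000e-04] mid [ 0.4615 -0.0593] ang 91.5
```

The spoon lies along the rest: centred lengthwise within 1 mm, angle within 1°, about 5 mm off across a rest 56 mm wide. That is well inside the inlay, so I won't risk a nudge. Next I check the bystanders and the other objects.

{"name": "apply_moves", "arguments": {
  "moves": [
    [[0, 20, -10, 0], [0, 20, -10, 0], [0, 0, 0, 0], [0, 0, 0, 0], [0, 0, 0, 0], [0, 0, 0, 0], [0, 0, 0, 0], [0, 0, 0, 0], [0, 0, 0, 0], [0, 0, 0, 0]]
  ],
  "hand": 1
}}

```text
clock: 73.7
eef_pos: [0.4036, 0.2654, 0.2296]
tool_rot: [-0.018, 0.995, 0.016, 0.093]
ft_force: [-0.6, 0.7, -0.7]
grip_width: 0.0852
```

```bash
python3 fin.py 19 | grep -v '^[.w#]*$'; python3 - <<'E'
from h import *
G=lambda f: cv2.cvtColor(np.load(f'pics/{f}.npz')['color'],cv2.COLOR_RGB2GRAY).astype(np.float32)
P={'mug':([.545,.064,.08],14),'glass':([.729,.232,.08],14)}
for n in('top','scene'):
    a,b=G(n+'0'),G(n+'19'); c=np.load(f'pics/{n}0.npz')
    for k,(p,r) in P.items():
        u,v=proj(c,p).astype(int); t=a[v-r:v+r,u-r:u+r]; S=b[v-r-5:v+r+5,u-r-5:u+r+5]; R=cv2.matchTemplate(S,t,cv2.TM_CCOEFF_NORMED); print(n,k,R.max().round(3),np.array(cv2.minMaxLoc(R)[3])-5)
# placed objects vs holders in top picture
c=np.load('pics/top19.npz'); im=c['color']; hsv=cv2.cvtColor(im,cv2.COLOR_RGB2HSV)
for nm,p,z,D in(('jar',[.454,-.3985],.104,.042),('mill',[.467,-.2315],.136,.060),('timer',[.5975,-.079],.057,.03)):
    u,v=proj(c,[*p,z]); print(nm,'expected top px',u.round(1),v.round(1)); x,y=int(u),int(v)
    if nm=='jar': m=(hsv[:,:,1]<40)&(hsv[:,:,2]>150)
    if nm=='mill': m=hsv[:,:,2]<60
    if nm=='timer': m=(hsv[:,:,1]>70)
    g=im[y-14:y+15,x-14:x+15].mean(2).astype(np.uint8); ci=cv2.HoughCircles(cv2.resize(g,None,fx=6,fy=6,interpolation=cv2.INTER_CUBIC),cv2.HOUGH_GRADIENT,1.5,20,param1=80,param2=20,minRadius=25,maxRadius=75)
    if ci is not None:
        for q in ci[0][:3]: uu,vv=x-14+q[0]/6-.4,y-14+q[1]/6-.4; print('  circle',uu.round(1),vv.round(1),'r',(q[2]/6).round(1),ray(c,uu,vv,z)[:2].round(4))
E
```

```text
t 73.7 p [0.4036 0.2654 0.2296] psi -178.08 toolz [ 0.1844  0.0356 -0.9822] w 0.0852 F [-0.6  0.7 -0.7] q [ 0.629  0.09  -0.245  1.064 -0.08  -0.985]
top [255 226  45  10 274] len 0.1315 ends [ 0.4614 -0.1215] [0.4564 0.0027] mid [ 0.4589 -0.0594] ang 92.3
scene [291 211  37  22 178] len 0.1258 ends [ 0.4622 -0.1182] [ 4.616e-01 -2.000e-04] mid [ 0.4619 -0.0592] ang 91.3
top mug 1.0 [0 0]
top glass 1.0 [0 0]
scene mug 0.949 [0 0]
scene glass 0.999 [0 0]
jar expected top px 400.0 231.3
  circle 392.2 233.2 r 11.5 [ 0.4484 -0.3766]
  circle 401.2 231.0 r 8.4 [ 0.4549 -0.4018]
  circle 397.5 231.2 r 5.5 [ 0.4541 -0.3914]
mill expected top px 341.9 225.3
  circle 343.2 224.5 r 8.5 [ 0.4693 -0.2352]
  circle 340.0 225.2 r 9.1 [ 0.4672 -0.2263]
  circle 344.0 221.2 r 11.0 [ 0.4782 -0.2374]
timer expected top px 284.5 181.8
  circle 280.2 179.7 r 10.8 [ 0.6036 -0.0665]
```

```bash
python3 -c "
from workcell import workorder
print(workorder.job_done())"
```

```text
the job is handed in; nothing more can be done
None
```

I placed all four items in the order asked and handed the job in after about 74 s of robot time. At the end the gripper was open, touching nothing, and read no contact force.

| Item | Where it ended up | Last check |
|---|---|---|
| Spice jar | Small round dish | Top-camera fit: cap within about 2 mm of the dish centre. |
| Kitchen timer | Large round dish | It looked centred in the picture taken right after placing. The last automatic circle fit found only the dish-sized outline, so it neither confirms nor contradicts this. |
| Pepper mill | Square tray | Top-camera fit: head within about 3 mm of the tray centre. |
| Teaspoon | Long rest | Lengthwise centring within 1 mm, angle within about 1°, but about 5 mm off-centre across the 56 mm width. It did not move between the last two pictures. I left it rather than risk a nudge. |
| Mug and glass | Not touched | Image matching showed no shift in either camera. |

- **Setting down:** each item was lowered until the force reading showed light contact, then released.
- **Spoon grasp:** the first try failed. The fingers closed on top of the handle and dragged it about 5 mm. A later try, shifted and lower, held it.
- **Tool tilt:** the tool drifted about 10° from vertical during the job and I could not correct it. I checked the jar, timer and mill upright in pictures after release. The viewing limit ran out before the spoon was placed, so I judged its position from image measurements only and did not measure whether it lies flat.
- **Camera agreement:** the two cameras differ by 2–5 mm on some positions. The holder positions I aimed for are averages of the two or lean towards the top camera.

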